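# Fit the key and the V-pulley to a countershaft

### The arm

A 6-joint arm with a two-finger parallel gripper is mounted at the origin on the work surface. World frame = base frame: x ahead of the robot, y to its left, z up, the work surface at z = 0. Lengths are in m, angles in degrees, forces in N, time in s.
With the tool pointing down it reaches from about 0.375 to 0.9 m from the base axis. Payload 3.1 kg.
Tool frame: the origin (TCP) lies midway between the tips of the shut fingers; the grasp point (between the pads) lies 19 mm behind it; x points along the fingers, z is the direction in which the jaws open and shut, and the axes are right-handed (so a half turn about x gives the same grasp; the last joint's range is limited). The gripper opens to 87 mm and grips with 3 to 60 N. Pads are 19 mm wide; open, the fingers measure 117 mm over their backs; the gripper's body (75 mm by 190 mm) begins 51 mm behind the grasp point.
Start: joints at [-78.696, 30.224, 82.088, -0, 67.689, -10.227], TCP at [0.229, -0.581, 0.223] pointing down, gripper open.
Joint ranges: [-176.69, 176.69], [-43.24, 126.21], [12.49, 139.97], [-82, 262], [0, 151.66], [-163.58, 163.58]. Speed limits (degrees/s): [159.86, 159.86, 180, 180, 180, 180].

### API

Orientations are given as a 3x3 rotation matrix whose columns are the frame's x, y, z axes.
In Python, from rig import * gives the robot as it stands.
- The arm moves only by the tool play_rows, never from a script. Its argument "rows" is a list that holds one entry, the list of rows, each a list of 7 numbers: the shift along the tool's x, y, z in m, then the turn, a rotation vector about the tool's x, y, z in degrees, then the finger opening in m, from 0 to 0.087. A call has 1 to 12 rows; each row is the pose to reach, as a shift and turn from the pose commanded when the call began, along the tool's axes at that moment; what a row does not reach only later rows make up. A row lasts 1/10 s, in which the tool goes at most 50 mm and 8.59 degrees, less where a joint would pass 70% of its speed; a pose out of reach is approached as far as the arm can. A call with a gripper value outside its range is refused whole. The fingers move at their own pace and stop on an object; the grip force is fixed at half the most. Time passes only in rows, so rows that repeat a pose let the fingers close. It gives the time, the measured TCP pose, the force and the opening at its end, in the units of the state.
- read_state(): the state, without advancing time (a new reading comes with each control period).
- capture(name): name is "scene" or "top"; returns a dict with "pixels" (480x640x3 uint8, red, green, blue), "intrinsics" (3x3 intrinsics, pixels), "rvec" (rotation vector, rad) and "tvec" (3), from world to camera coordinates, as OpenCV has them. Camera axes: x right, y down, z forward; pixel columns grow to the right and rows downward; lengths in m; the calibration is good to about 2 mm. A picture is of the moment at which its call begins. There is no depth.
- hand_in(): hands the job in, once; it reports no verdict.
Trained networks look in the newest picture that a camera, given by its name, has taken for a name from the list of things; names that differ only in an ending like _2 or _b are one class to them, and where a whole thing is asked for, a point or a joint stands for the part that bears it (a point fixed in the world has none). Each returns a list of dicts, best first, with "p" (0 to 1); they miss things now and then, are a little off and sometimes report something else, mostly with a low value. They report only what shows in the picture. A call takes as long as a camera call. They do not tell look-alikes from the thing itself.
- trace(camera, target): "mask" (480x640 bool, what is visible of it) and "at" ([column, row] in pixels, amid what is visible of it).
The state is a dict: "time_s": time; "joint_positions": joint angles; "qvel": joint speeds; "tau": joint torques, N m; "position": TCP position; "tcp_rot": TCP orientation; "force": force on the tool from outside, world axes, zero at the start; "moment": the same for the moment, N m; "opening": opening from 0.0 (shut) to 1.0 (fully open).
Only numpy, scipy, OpenCV 4.12 (cv2) and the standard library are available. Lean on these libraries where they do the work, as an engineer would, in place of code of your own. Each camera call takes 0.05 s, during which the arm holds its last target.

### The job

Fit the aluminium V-belt pulley to the free end of the countershaft: drop the loose brass-coloured full-length key into the shaft's slot and bed it flat on the slot's floor, then take the pulley from its wooden cradle, slide it onto the shaft with its keyway over the key until it is fully home against the dark collar, and let go. Ease it on with a light hand, feeling for the fit: never bear on the key or the pulley with more than about 50 N. Leave everything else on the bench where it is.

Things in the scene. Friction and masses are not known exactly. Their poses are not given: they have to be found in the camera images.
- key: the loose key: brass-coloured square bar 10 x 45 x 10 mm, 35 g, lying on a 3 mm black rubber mat on the bench (its underside at z = 3 mm). Origin at its centre; y runs along its length, z up
- stand: the fixed stand of the countershaft: two blue plummer blocks on rails, the first 20 mm behind the collar's face, rising 47 mm above the shaft's axis; a big dark pulley between them rises 75 mm above it. Origin on the bench, under the collar's face; y runs along the shaft from its free end to the blocks, z up; the axis lies 110 mm above the origin. The shaft turns about y against 0.12 N m
- collar_face (a point): on the shaft's axis in the face of the dark collar (diameter 48 mm) that the pulley must meet. Axes as the stand (they do not turn with the shaft). In the last 8 mm before the collar a spring ring in the shaft squeezes the pulley's bore: it drags there with some 10 to 20 N, all the way to the collar, and holds the pulley where it is let go
- slot_mid (a point): on the shaft's axis under the middle of the key slot, 35 mm before the collar; axes as the stand. Shaft diameter 35 mm; the slot's floor is flat, 12.5 mm from the axis, 11 mm wide, 47 mm long, closed at both ends, walls 4 mm deep with broken edges. The slot looks up, but the shaft may stand turned by up to 0.3 rad either way: how far is not measured
- shaft_end (a point): centre of the free end of the shaft, on its axis, 68 mm before the collar; axes as the stand. Its rim has a 1.5 mm chamfer; the slot begins 9.5 mm from this end. A bedded key (centre 17.5 mm from the axis) stands 5 mm proud of the shaft's crown
- pulley: aluminium two-groove pulley, about 0.55 kg, axis y level, in a wooden V cradle that holds the rim and rises to 22 mm under the axis (axis 88 mm over the bench). Origin on the axis at mid-length of the hub: diameter 60 (59 over the flats at +-x), 28 mm long, the part to grip. Rim diameter 84 from y +14 to +48 mm. z is the keyway side, up
- pulley_face (a point): centre of the pulley's seating face, 48 mm along +y from the pulley's origin, which must meet the collar. Through bore 36.2 mm, 62 mm long, with a keyway 11.2 mm wide whose roof lies 23.5 mm from the axis; the bore's edge on this face has a 1.5 mm chamfer, the keyway too. Axes as pulley
- old_key: the stub of the old sheared key: bare grey steel, 10 x 10 x 22 mm, on the black mat; bystander. Origin at its centre
- spanner: steel spanner 190 mm long lying on the far side of the mat; bystander
- mallet: rubber mallet, wooden handle, 260 mm long, lying on the bench to the right; bystander
- oil_can: yellow spray can with a red cap, diameter 58 mm, 150 mm tall, standing; bystander. Origin under its centre
- mug: blue mug, diameter 80 mm, 90 mm tall; bystander. Origin under its centre
- spacer: steel spacer ring lying flat, 60 mm outside, 37 mm hole, 12 mm thick; bystander
- bolt: steel bolt 45 mm tall, standing on its head of 19 mm; bystander
- screwdriver: screwdriver 160 mm long, red handle, lying near the robot; bystander
Mind the look-alikes: they are no part of the job. There is more than one size of the key; the job needs the smallest.

How it is judged (in metres and radians):
On the way, in this order (a step that is already met when the one before it is completed fails the run):
1. the key lies bedded in the shaft's slot, let go (distance between key and slot_mid between 0.015 and 0.0192 m and y of key in the frame of stand between -0.038 and -0.032 m and height (world z) of key above 0.12 m and angle between the y axis of key and the y axis of stand, either way round below 0.1 rad and contact force between the fingers and key below 0.1 N), for 0.2 s.
2. the pulley is on the shaft with its keyway over the key (distance between key and slot_mid between 0.015 and 0.0192 m and y of key in the frame of stand between -0.038 and -0.032 m and height (world z) of key above 0.12 m and angle between the y axis of key and the y axis of stand, either way round below 0.1 rad and x of pulley_face in the frame of collar_face between -0.002 and 0.002 m and z of pulley_face in the frame of collar_face between -0.002 and 0.002 m and angle between the y axis of pulley and the y axis of stand, either way round below 0.06 rad and y of pulley_face in the frame of collar_face between -0.05 and 0.002 m), for 0.05 s.
At the end, for the whole second after the job is handed in: The key lies bedded in the slot (its centre within 19.2 mm of the shaft's axis), the pulley is on the shaft over the key (axes within 2 mm and 0.06 rad), its face within 1.5 mm of the collar, released and at rest (distance between key and slot_mid between 0.015 and 0.0192 m and y of key in the frame of stand between -0.038 and -0.032 m and height (world z) of key above 0.12 m and angle between the y axis of key and the y axis of stand, either way round below 0.1 rad and x of pulley_face in the frame of collar_face between -0.002 and 0.002 m and z of pulley_face in the frame of collar_face between -0.002 and 0.002 m and angle between the y axis of pulley and the y axis of stand, either way round below 0.06 rad and y of pulley_face in the frame of collar_face between -0.0015 and 0.002 m and linear speed of pulley below 0.01 m/s and contact force between the fingers and pulley below 0.1 N); the robot touches nothing.
It fails at once if the key or the pulley is forced: pulley against shaft and collar over 80 N in all (the ring's own squeeze is about 25 N of it), or key over 50 N (contact force between pulley and stand above 80 N or contact force between pulley and key above 50 N or contact force between key and stand above 50 N).
It fails at once if a bystander is moved by more than 20 mm (distance of any of old_key, spanner, mallet, oil_can, mug, spacer, bolt, screwdriver from where it was at the start of the episode above 0.02 m).
It also fails if it takes over 72 s, if anything falls off the work surface, if the arm or the gripper's body presses on something with over 40 N, if the wrist force passes 120 N, or if a joint passes its speed limit or range.

## Working session

There is one attempt and no reset: what is moved stays moved. The work goes in short steps, Python scripts to look and compute and a tool call to move; the robot and the scene stay as the last step left them, time stands still between calls to the robot, and variables do not carry over. Pictures are saved under pics/ and viewed, and the job is handed in when it is done.

Besides the shell and the picture viewer there is one more tool, called after ">>>" in YAML: its name, and indented under it one key for each argument. play_rows: Moves the arm, as the interface text tells. Its arguments: {"type":"object","properties":{"rows":{"type":"array"}},"required":["rows"]}

```bash
ls; mkdir -p pics; python3 - <<'E'
from rig import *
import cv2
print(read_state())
for n in ("scene","top"):
    c=capture(n); cv2.imwrite(f"pics/{n}0.png",c["pixels"][:,:,::-1])
    import numpy as np
    R=cv2.Rodrigues(np.array(c["rvec"]))[0]; print(n,c["intrinsics"],-R.T@np.array(c["tvec"]).ravel(),R)
E
```

```text
pics
{'time_s': 0.0, 'joint_positions': array([-7.86938572e+01,  3.02772215e+01,  8.21557990e+01, -2.10769608e-03,
        6.76875005e+01, -1.02271986e+01]), 'qvel': array([ 0.11497667, -0.01089474,  0.05949322, -0.04264426, -0.04226409,
       -0.01894179]), 'tau': array([-1.42304165e-03, -4.40052652e+01, -1.76592851e+01,  6.31666020e-02,
        5.82707429e-02, -1.49107168e-04]), 'position': array([ 0.22927697, -0.58065386,  0.22159358]), 'tcp_rot': array([[-4.45762598e-04,  9.30199073e-01,  3.67055153e-01],
       [ 2.05599289e-03,  3.67055266e-01, -9.30196863e-01],
       [-9.99997787e-01,  3.40015816e-04, -2.07610219e-03]]), 'force': array([ 0.76679003,  1.32601069, -0.1192703 ]), 'moment': array([ 0.01549265, -0.0445387 ,  0.0394575 ]), 'opening': 1.0007102158799022}
scene [[460.15064133   0.         313.59055721]
 [  0.         460.15064133 237.17566479]
 [  0.           0.           1.        ]] [ 1.04869738 -0.13715944  0.75685466] [[ 0.25831675  0.96594587 -0.01486712]
 [ 0.75013127 -0.21025275 -0.62697437]
 [-0.60874915  0.15080569 -0.77889801]]
top [[528.49011876   0.         311.82822598]
 [  0.         528.49011876 235.37458994]
 [  0.           0.           1.        ]] [ 0.34524698 -0.03788735  1.1134411 ] [[ 0.00977092 -0.99993844 -0.00525779]
 [-0.97755979 -0.00844548 -0.2104888 ]
 [ 0.21043144  0.00719647 -0.97758213]]
```

View pics/scene0.png

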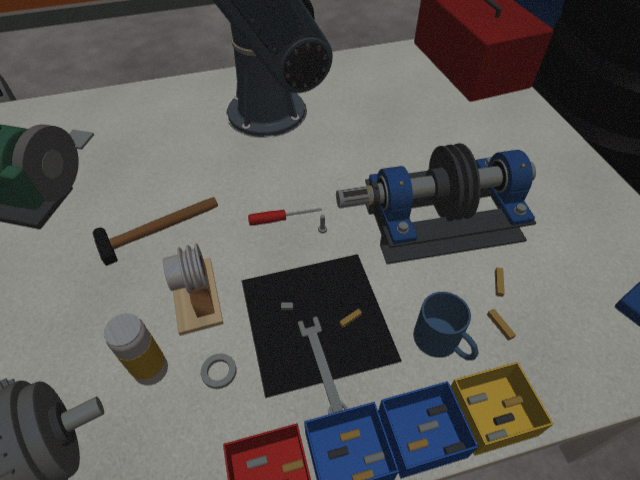

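View pics/top0.png

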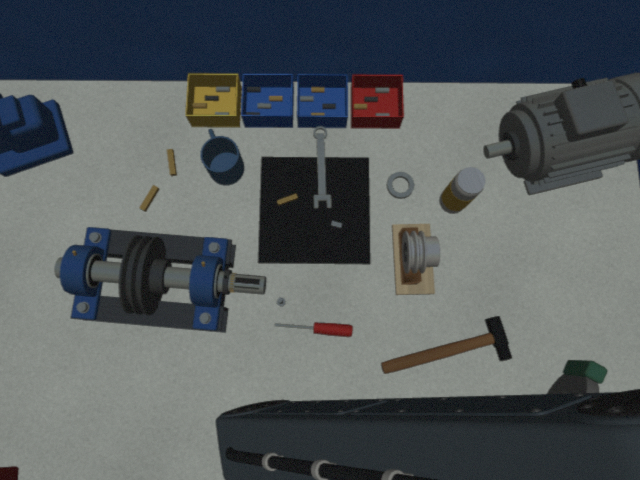

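```bash
cat > h.py <<'E'
from rig import *
import cv2, numpy as np
def cam(n):
    c=capture(n); R=cv2.Rodrigues(np.array(c["rvec"],float))[0]; t=np.array(c["tvec"],float).ravel()
    K=np.array(c["intrinsics"],float); np.savez(f"{n}.npz",px=c["pixels"],K=K,R=R,t=t); return dict(px=c["pixels"],K=K,R=R,t=t)
def load(n): return dict(np.load(f"{n}.npz"))
def proj(c,P):
    P=np.atleast_2d(P); q=(c["R"]@P.T).T+c["t"]; q=(c["K"]@q.T).T; return q[:,:2]/q[:,2:]
def ray(c,uv):
    d=c["R"].T@np.linalg.solve(c["K"],np.array([uv[0],uv[1],1.])); return -c["R"].T@c["t"], d/np.linalg.norm(d)
def onz(c,uv,z):
    o,d=ray(c,uv); return o+d*(z-o[2])/d[2]
def tri(c1,u1,c2,u2):
    o1,d1=ray(c1,u1);o2,d2=ray(c2,u2)
    A=np.stack([d1,-d2],1); s=np.linalg.lstsq(A,o2-o1,rcond=None)[0]
    a=o1+s[0]*d1;b=o2+s[1]*d2; return (a+b)/2,np.linalg.norm(a-b)
def crop(px,box,f,name):
    x0,y0,x1,y1=box; im=px[y0:y1,x0:x1,::-1]
    cv2.imwrite(name,cv2.resize(im,None,fx=f,fy=f,interpolation=cv2.INTER_CUBIC))
E
python3 - <<'E'
from h import *
A=cam("scene");B=cam("top")
for n in ["key","old_key","pulley","stand","spanner","mallet","oil_can","mug","spacer","bolt","screwdriver","shaft_end"]:
    for c in("scene","top"):
        r=trace(c,n); print(n,c,[(round(x["p"],2),np.round(x["at"],1).tolist(),int(x["mask"].sum())) for x in r[:6]])
crop(A["px"],(320,140,480,260),5,"pics/a_shaft.png")
crop(B["px"],(170,220,290,310),6,"pics/b_shaft.png")
crop(A["px"],(150,230,230,340),5,"pics/a_pul.png")
crop(B["px"],(380,210,460,300),6,"pics/b_pul.png")
a=cv2.resize(A["px"][260:345,270:370],None,fx=4,fy=4,interpolation=2);b=cv2.resize(A["px"][260:345,450:550],None,fx=4,fy=4,interpolation=2)
cv2.imwrite("pics/keys.png",np.hstack([a,b])[:,:,::-1])
E
```

```text
key scene [(0.87, [498.8, 323.5], 323), (0.81, [499.2, 279.9], 233), (0.46, [353.4, 318.4], 166)]
key top [(0.77, [170.6, 163.6], 228), (0.68, [148.2, 193.2], 228), (0.49, [287.7, 200.5], 114)]
old_key scene []
old_key top [(0.16, [460.5, 350.5], 2171)]
pulley scene [(0.61, [186.3, 270.5], 1617)]
pulley top [(0.98, [417.4, 251.4], 1335), (0.75, [149.4, 278.3], 15351)]
stand scene [(0.79, [450.2, 204.9], 15018)]
stand top [(0.94, [153.2, 281.4], 15468)]
spanner scene [(0.84, [322.3, 364.8], 1240)]
spanner top [(0.71, [322.0, 171.3], 663), (0.64, [155.7, 277.6], 14857)]
mallet scene [(0.91, [146.7, 229.8], 1904), (0.18, [135.6, 348.9], 2859)]
mallet top [(0.78, [463.7, 349.9], 2009)]
oil_can scene [(0.96, [138.7, 348.4], 2765), (0.68, [450.3, 205.1], 15127)]
oil_can top [(0.67, [460.6, 192.7], 1384)]
mug scene [(0.65, [443.0, 325.4], 3165)]
mug top [(0.93, [222.0, 160.8], 1725)]
spacer scene [(0.64, [218.3, 362.0], 659)]
spacer top [(0.87, [393.6, 185.6], 391)]
bolt scene [(0.47, [320.8, 224.6], 115)]
bolt top []
screwdriver scene [(0.93, [272.9, 216.2], 547)]
screwdriver top [(0.72, [330.5, 329.0], 507)]
shaft_end scene [(0.61, [448.0, 201.0], 14817)]
shaft_end top [(0.71, [151.0, 278.7], 14802)]
```

View pics/a_shaft.png

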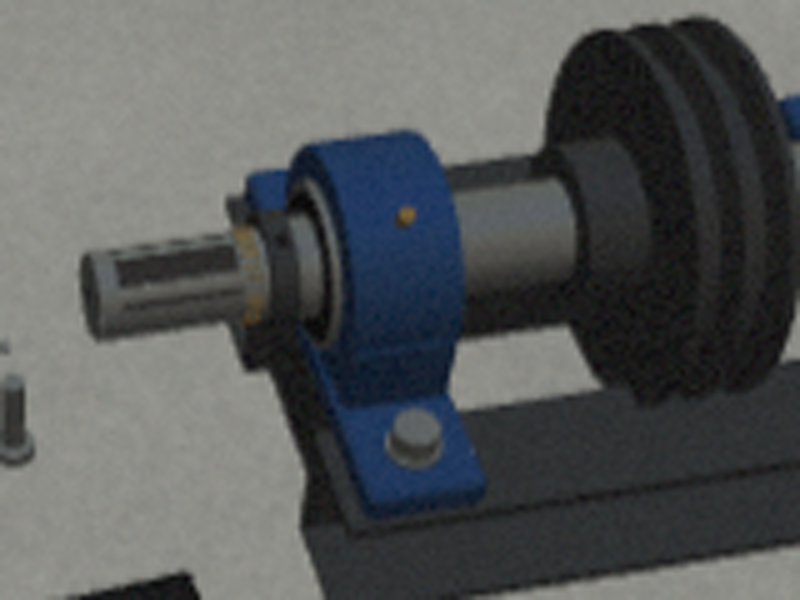

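View pics/b_shaft.png

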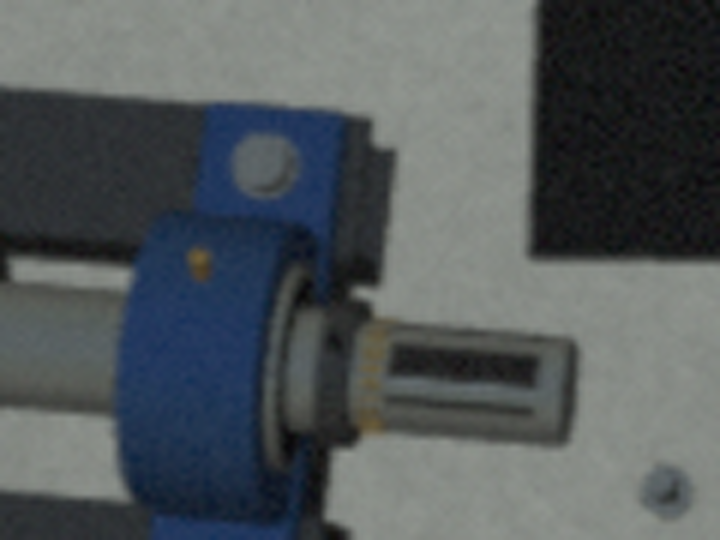

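View pics/a_pul.png

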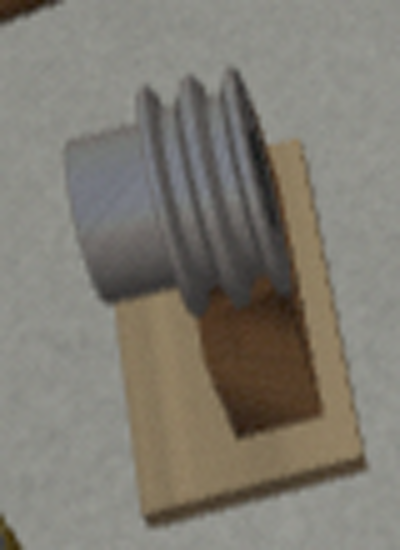

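View pics/b_pul.png

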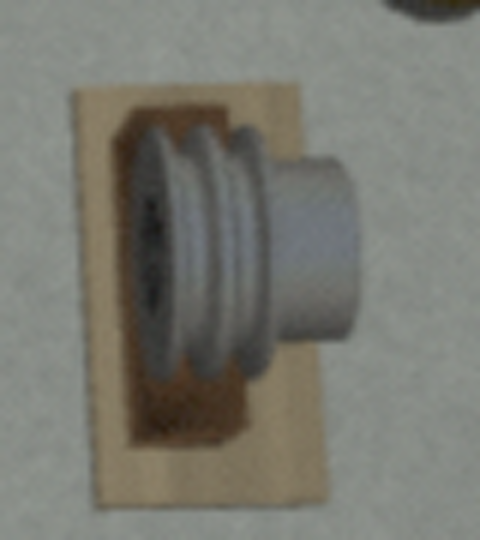

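View pics/keys.png

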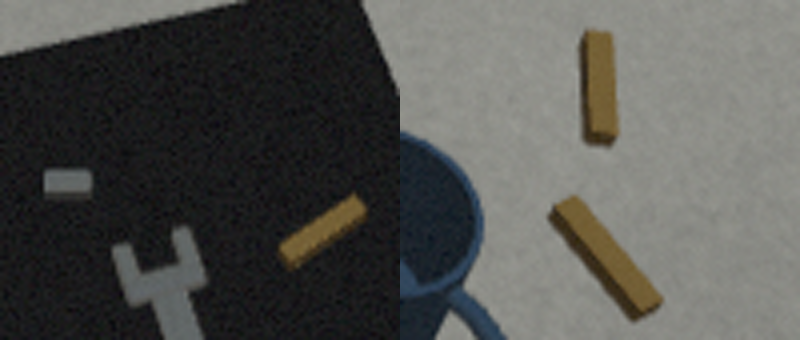

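```bash
python3 - <<'E'
from h import *
for n in("scene","top"):
    c=cam(n); s=c["px"].astype(float)
    for i in range(7): s+=capture(n)["pixels"]
    c["px"]=s/8; np.savez(n+"_avg.npz",**c)
    box=(330,175,390,215) if n=="scene" else (225,268,273,300)
    x0,y0,x1,y1=box; im=np.clip(c["px"][y0:y1,x0:x1,::-1]*1.6,0,255).astype(np.uint8)
    f=13 if n=="scene" else 16
    cv2.imwrite(f"pics/{n}_sl.png",cv2.resize(im,None,fx=f,fy=f,interpolation=cv2.INTER_CUBIC))
E
```

```text
(no output)
```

View pics/scene_sl.png

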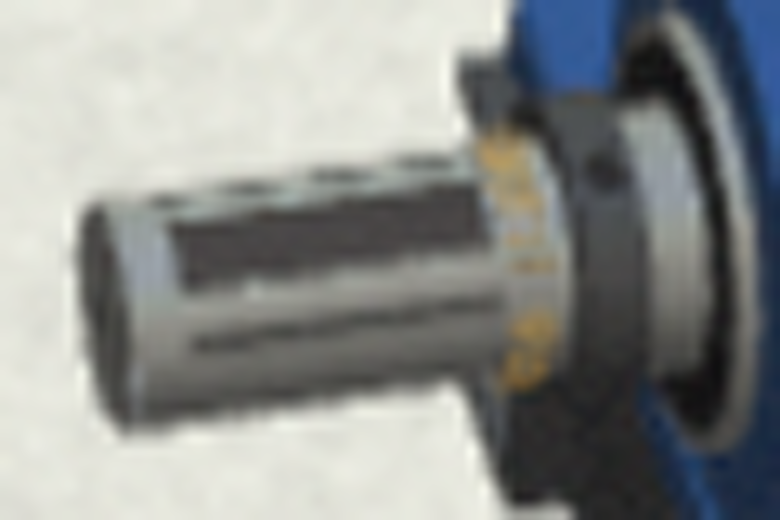

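View pics/top_sl.png

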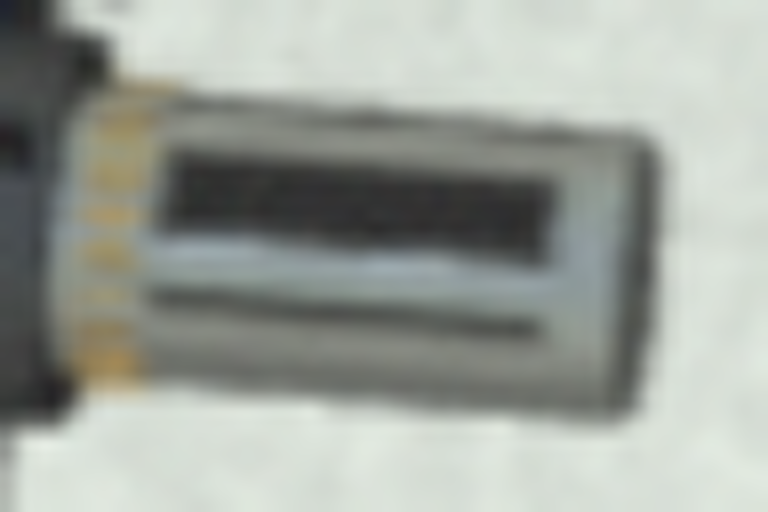

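```bash
python3 - <<'E'
from h import *
B=load("top_avg");A=load("scene_avg")
g=lambda c:cv2.GaussianBlur(c["px"].astype(np.float32).mean(2),(0,0),0.6)
gb=g(B);ga=g(A)
np.set_printoptions(linewidth=200,suppress=True)
for c in (240,246,252,258): print("top",c,gb[268:300,c].round().astype(int))
for r in (281,284,288): print("top row",r,gb[r,225:275].round().astype(int))
for c in (345,350,356,362,366): print("scene",c,ga[180:215,c].round().astype(int))
for r in (193,198,202): print("scene row",r,ga[r,328:380].round().astype(int))
print(onz(B,(250,284),.12),onz(A,(355,197),.12))
E
```

```text
top 240 [134 135 135 135 134 120  89  82  81  65  41  34  33  38  59  88  95  87  67  63  75  78  72  72  93 127 137 136 135 136 139 139]
top 246 [136 136 135 135 134 126 104  78  81  76  51  35  32  32  39  61  88  92  79  60  68  79  76  71  81 112 133 138 138 137 136 136]
top 252 [133 133 135 136 135 132 120  91  83  81  65  41  33  32  38  59  89  96  88  69  63  75  78  73  72  91 123 133 135 135 135 136]
top 258 [132 134 136 137 136 136 131 108  79  80  76  54  41  39  42  48  65  89  92  83  70  74  81  77  71  81 113 132 135 135 135 135]
top row 281 [ 49  49  52  70  86  90  90  89  87  72  52  40  37  37  38  38  36  35  35  34  33  32  32  32  33  32  32  32  32  32  31  31  31  39  59  82  91  92  84  67  65  97 123 132 135 136 136 135 135
 136]
top row 284 [ 48  48  54  76  87  87  84  84  87  91  93  95  95  96  96  95  94  92  91  90  89  88  89  91  92  92  91  89  83  76  72  69  65  65  77  89  94  91  76  58  66 108 132 137 138 138 136 135 136
 137]
top row 288 [ 44  44  49  65  76  77  78  78  80  80  80  79  79  79  77  75  74  73  71  69  69  68  67  67  66  65  
[... 901 characters left out ...]
22  71  52  66  90  97  98  90  62  48  45  45  45  45  45  45  45  45  45  45  45  45  46  45  45  46  47  48  48  49  51  55  67  86  90  90  90  91  78  49  47  49
  48  49  56]
scene row 198 [141 141 141 139 138 138 138 127  77  46  47  61  87  94  94  92  90  89  89  89  90  91  90  89  87  85  82  80  79  76  74  72  70  65  63  62  59  57  58  59  65  74  78  78  77  69  46  38  39
  39  39  43]
scene row 202 [141 142 142 141 140 141 141 135 108  65  47  50  69  77  77  75  69  63  62  62  62  63  64  65  65  64  63  62  61  61  60  59  58  57  56  55  53  53  52  52  51  58  59  57  49  41  31  29  30
  30  29  31]
[0.46424533 0.08515691 0.12      ] [0.47723874 0.08764113 0.12      ]
```

```bash
cat > fit.py <<'E'
from h import *
from scipy.optimize import least_squares
from scipy.ndimage import map_coordinates
def gray(c): return cv2.GaussianBlur(c["px"].astype(np.float32).mean(2),(0,0),0.5)
def cross(p,i0,i1,rising):  # steepest subpixel gradient between i0,i1
    d=np.diff(p)*(1 if rising else -1); k=i0+int(np.argmax(d[i0:i1])); 
    a,b,cc=d[k-1],d[k],d[k+1]; return k+.5+0.5*(a-cc)/(a-2*b+cc)
def axisframe(q):  # q: x,y of collar_face, yaw
    yd=np.array([-np.sin(q[2]),np.cos(q[2]),0]); xd=np.array([np.cos(q[2]),np.sin(q[2]),0]); return np.array([q[0],q[1],.110]),xd,yd
E
python3 - <<'E'
from fit import *
B=load("top_avg");A=load("scene_avg"); gb=gray(B);ga=gray(A)
T=[];S=[]
for c in range(239,262):
    p=gb[:,c]; l=0.07*(c-240)
    e=[]
    up=cross(p,271,279,False); 
    lo=cross(p,int(290+l),int(296+l),True)
    # slot: falling after up+2, rising
    sf=cross(p,int(up+2),int(up+7),False); sr=cross(p,int(sf+2),int(sf+8),True)
    T.append((c,up,sf,sr,lo))
for c in range(342,364):
    p=ga[:,c]; l=-0.15*(c-350)
    up=cross(p,int(184+l),int(191+l),False); lo=cross(p,int(203+l),int(210+l),True)
    sf=cross(p,int(up+1.5),int(up+5),False); sr=cross(p,int(sf+2),int(sf+8),True)
    S.append((c,up,sf,sr,lo))
T=np.array(T);S=np.array(S);np.set_printoptions(suppress=True,linewidth=160)
for M in(T,S):
    for k in(1,2,3,4):
        f=np.polyfit(M[:,0],M[:,k],1); r=M[:,k]-np.polyval(f,M[:,0]); ok=abs(r)<.4; f=np.polyfit(M[ok,0],M[ok,k],1); print(k,f.round(4),np.std(r[ok]).round(3),ok.sum(), np.polyval(f,M[len(M)//2,0]).round(2))
np.savez("edges.npz",T=T,S=S)
def sil(c,P0,yd,sgn):
    # silhouette points of cylinder r=17.5: camera centre in plane perp
    C=-c["R"].T@c["t"]; v=C-P0; v=v-yd*(v@yd); D=np.linalg.norm(v); u=v/D; w=np.cross(yd,u); b=np.arccos(.0175/D)
    return .0175*(np.cos(b)*u+sgn*np.sin(b)*w)
def line_at(c,P0,yd,off,cols,ys=(-.066,-.01)):
    q=proj(c,[P0+yd*ys[0]+off,P0+yd*ys[1]+off]); return q[0,1]+(cols-q[0,0])*(q[1,1]-q[0,1])/(q[1,0]-q[0,0])
def res(q,which,z=0):
    P0,xd,yd=axisframe(q); out=[]
    if len(q)>3: P0=P0+[0,0,q[3]]
    for c,M,sg in((B,T,1),(A,S,1)):
        if c is B and 'T' not in which or c is A and 'S' not in which: continue
        a=line_at(c,P0,yd,sil(c,P0,yd,1),M[:,0]);b=line_at(c,P0,yd,sil(c,P0,yd,-1),M[:,0])
        if a.mean()>b.mean(): a,b=b,a
        out+=[a-M[:,1],b-M[:,4]]
    return np.concatenate(out)
for w in("T","S","TS"):
    f=least_squares(lambda p:res([p[0],.11,p[1]]+([p[2]] if w=="TS" else []),w),[.46,0.0]+([0.] if w=="TS" else []),loss="soft_l1",f_scale=.3)
    print(w,f.x.round(4),np.abs(res([f.x[0],.11,f.x[1]]+list(f.x[2:]),w)).mean())
E
```

```text
1 [  0.0896 251.9463] 0.209 16 274.36
2 [  0.065  261.9047] 0.079 12 278.15
3 [  0.0806 263.1421] 0.221 16 283.28
4 [  0.0806 272.8939] 0.095 23 293.05
1 [ -0.1507 240.8366] 0.191 22 187.64
2 [ -0.1385 239.1062] 0.136 22 190.23
3 [ -0.1271 240.4815] 0.168 9 195.62
4 [ -0.1513 259.2366] 0.062 22 205.84
T [ 0.4678 -0.0761] 0.26495124826105176
S [ 0.4682 -0.0736] 0.11602827693859555
TS [ 0.4678 -0.0751 -0.0004] 0.19234481047522756
```

```bash
python3 - <<'E'
from fit import *
from scipy.optimize import brentq
B=load("top_avg");A=load("scene_avg"); gb=gray(B);ga=gray(A)
yaw=-.075; x0=.4678
yd=np.array([-np.sin(yaw),np.cos(yaw),0]);xd=np.array([np.cos(yaw),np.sin(yaw),0])
def P(y): return np.array([x0,.11,.110])+yd*(y)
th=np.linspace(0,2*np.pi,720)
def hull(c,s):
    pts=[]
    for dy,r in((0,.016),(.0015,.0175),(.02,.0175)):
        pts.append(proj(c,P(s+dy)+r*(np.outer(np.cos(th),xd)+np.outer(np.sin(th),[0,0,1]))))
    return cv2.convexHull(np.vstack(pts).astype(np.float32))[:,0]
def edge_at(c,s,row,side):
    h=hull(c,s); xs=[]
    for a,b in zip(h,np.roll(h,-1,0)):
        if (a[1]-row)*(b[1]-row)<=0 and a[1]!=b[1]: xs.append(a[0]+(row-a[1])*(b[0]-a[0])/(b[1]-a[1]))
    return max(xs) if side>0 else min(xs)
for c,g,rows,side,nm in((B,gb,range(280,291),1,"top"),(A,ga,range(193,204),-1,"scene")):
    out=[]
    for r in rows:
        p=g[r]; e=cross(p,258,270,True) if nm=="top" else cross(p,328,342,False)
        try: s=brentq(lambda s:edge_at(c,s,r,side)-e,-.09,-.03); out.append((r,round(e,2),round(s*1000,2)))
        except Exception as ex: out.append((r,round(e,2),None))
    print(nm,out)
# slot: analyse dark ends along axis and roll
for c,g,nm in((B,gb,"top"),(A,ga,"scene")):
    C=-c["R"].T@c["t"]; v=C-P(-.09); v-=yd*(v@yd); print(nm,"view angle from vertical toward +x deg",np.degrees(np.arctan2(v@xd,v[2])))
    # unwrap cylinder r=17.5 in angle, averaged over y in slot middle
    from scipy.ndimage import map_coordinates
    ang=np.radians(np.arange(-80,101,2)); rows=[]
    for a in ang:
        q=proj(c,np.array([P(y)+.0175*(np.sin(a)*xd+np.cos(a)*np.array([0,0,1])) for y in np.linspace(-.11+.015,-.11+.05,20)-.0+.0])) if False else proj(c,np.array([P(-.06-.012+d)+.0175*(np.sin(a)*xd+np.cos(a)*np.array([0,0,1])) for d in np.linspace(0,.03,16)]))
        rows.append(map_coordinates(g,[q[:,1],q[:,0]],order=1).mean())
    print(nm,list(zip(np.degrees(ang).round().astype(int).tolist(),np.round(rows).astype(int).tolist())))
E
```

```text
top [(280, np.float32(265.85), -51.83), (281, np.float32(265.79), -51.78), (282, np.float32(265.75), -51.79), (283, np.float32(265.65), -51.7), (284, np.float32(265.62), -51.79), (285, np.float32(265.61), -51.94), (286, np.float32(265.57), -52.05), (287, np.float32(265.54), -52.2), (288, np.float32(265.48), -52.33), (289, np.float32(265.25), -52.15), (290, np.float32(264.87), -51.73)]
scene [(193, np.float32(335.53), -53.42), (194, np.float32(335.45), -53.55), (195, np.float32(335.49), -53.54), (196, np.float32(335.55), -53.53), (197, np.float32(335.58), -53.65), (198, np.float32(335.66), -53.71), (199, np.float32(335.89), -53.51), (200, np.float32(336.14), -53.32), (201, np.float32(336.13), -53.68), (202, np.float32(336.4), -53.53), (203, np.float32(336.58), -53.62)]
top view angle from vertical toward +x deg -6.319541267389321
top [(-80, 121), (-78, 119), (-76, 118), (-74, 116), (-72, 115), (-70, 113), (-68, 112), (-66, 111), (-64, 111), (-62, 110), (-60, 109), (-58, 109), (-56, 109), (-54, 109), (-52, 109), (-50, 109), (-48, 109), (-46, 109), (-44, 110), (-42, 110), (-40, 110), (-
[... 1161 characters left out ...]
 (-28, 126), (-26, 124), (-24, 122), (-22, 121), (-20, 119), (-18, 117), (-16, 116), (-14, 115), (-12, 114), (-10, 113), (-8, 112), (-6, 111), (-4, 110), (-2, 109), (0, 108), (2, 106), (4, 106), (6, 105), (8, 104), (10, 103), (12, 103), (14, 103), (16, 102), (18, 102), (20, 102), (22, 102), (24, 101), (26, 101), (28, 101), (30, 100), (32, 100), (34, 100), (36, 100), (38, 101), (40, 101), (42, 102), (44, 102), (46, 102), (48, 102), (50, 102), (52, 101), (54, 100), (56, 100), (58, 99), (60, 98), (62, 98), (64, 98), (66, 99), (68, 99), (70, 99), (72, 99), (74, 99), (76, 99), (78, 99), (80, 99), (82, 98), (84, 98), (86, 97), (88, 97), (90, 97), (92, 97), (94, 97), (96, 98), (98, 99), (100, 100)]
```

```bash
python3 - <<'E'
from fit import *
B=load("top_avg");A=load("scene_avg"); gb=gray(B);ga=gray(A)
yaw=-.075; x0=.4678
yd=np.array([-np.sin(yaw),np.cos(yaw),0]);xd=np.array([np.cos(yaw),np.sin(yaw),0]);zd=np.array([0,0,1.])
def P(y): return np.array([x0,.11,.110])+yd*(y)
ang=np.radians(np.arange(-80,101,3))
for c,g,nm in((B,gb,"top"),(A,ga,"scene")):
    rows=[]
    for a in ang:
        q=proj(c,np.array([P(-.0355+d)+.0175*(np.sin(a)*xd+np.cos(a)*zd) for d in np.linspace(0,.03,16)]))
        rows.append(map_coordinates(g,[q[:,1],q[:,0]],order=1).mean())
    print(nm,*[f"{int(np.degrees(a).round())}:{int(r)}" for a,r in zip(ang,rows)])
# overlay for a roll hypothesis
def slotpts(phi,b=0.0):
    n=np.sin(phi)*xd+np.cos(phi)*zd; s=np.cos(phi)*xd-np.sin(phi)*zd
    L=[]
    for (ss,nn) in((-.0055,.0166),(.0055,.0166),(-.0055,.0125),(.0055,.0125)):
        L.append([P(y)+ss*s+nn*n for y in(-.0527+.0095,-.0527+.0565)])
    return L
for c,nm,box,f in((B,"top",(225,268,273,300),16),(A,"scene",(330,175,390,215),13)):
    x0_,y0_,x1,y1=box; im=np.clip(c["px"][y0_:y1,x0_:x1,::-1]*1.6,0,255).astype(np.uint8); im=cv2.resize(im,None,fx=f,fy=f,interpolation=2)
    for k,l in enumerate(slotpts(np.radians(16))):
        q=(proj(c,l)-[x0_,y0_]+.5)*f-.5; q=q.round().astype(int); cv2.line(im,tuple(map(int,q[0])),tuple(map(int,q[1])),[(0,0,255),(0,255,0),(255,0,255),(255,255,0)][k],1)
    cv2.imwrite(f"pics/{nm}_ov.png",im)
E
```

```text
top -80:89 -77:85 -74:82 -71:78 -68:74 -65:72 -62:71 -59:71 -56:73 -53:74 -50:76 -47:78 -44:78 -41:76 -38:72 -35:66 -32:61 -29:61 -26:67 -23:77 -20:86 -17:91 -14:93 -11:92 -8:85 -5:72 -2:57 1:45 4:37 7:33 10:32 13:31 16:32 19:33 22:36 25:41 28:50 31:60 34:69 37:75 40:79 43:81 46:81 49:80 52:80 55:79 58:81 61:83 64:86 67:90 70:93 73:96 76:98 79:99 82:100 85:100 88:99 91:97 94:94 97:91 100:88
scene -80:92 -77:93 -74:95 -71:98 -68:102 -65:106 -62:110 -59:113 -56:115 -53:117 -50:118 -47:119 -44:118 -41:118 -38:116 -35:114 -32:111 -29:107 -26:103 -23:98 -20:95 -17:92 -14:91 -11:90 -8:87 -5:82 -2:74 1:64 4:55 7:49 10:46 13:45 16:44 19:44 22:44 25:45 28:46 31:50 34:58 37:68 40:79 43:87 46:90 49:88 52:84 55:77 58:68 61:59 64:56 67:57 70:60 73:63 76:64 79:63 82:61 85:59 88:57 91:55 94:53 97:53 100:53
```

View pics/top_ov.png

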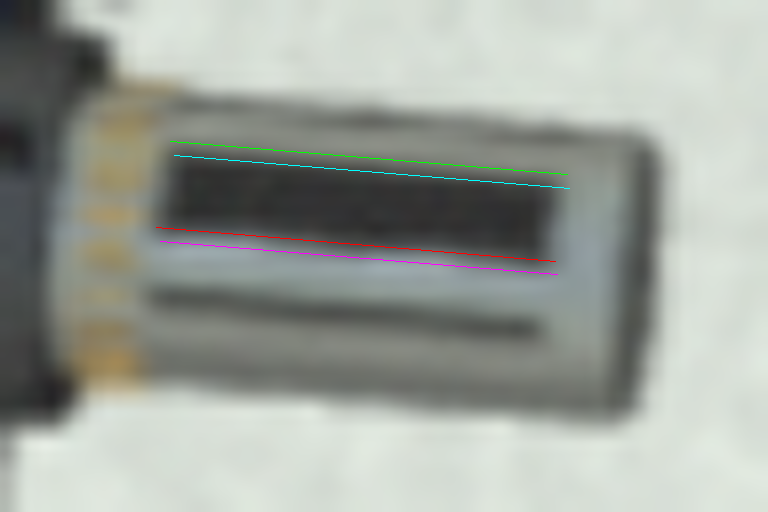

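View pics/scene_ov.png

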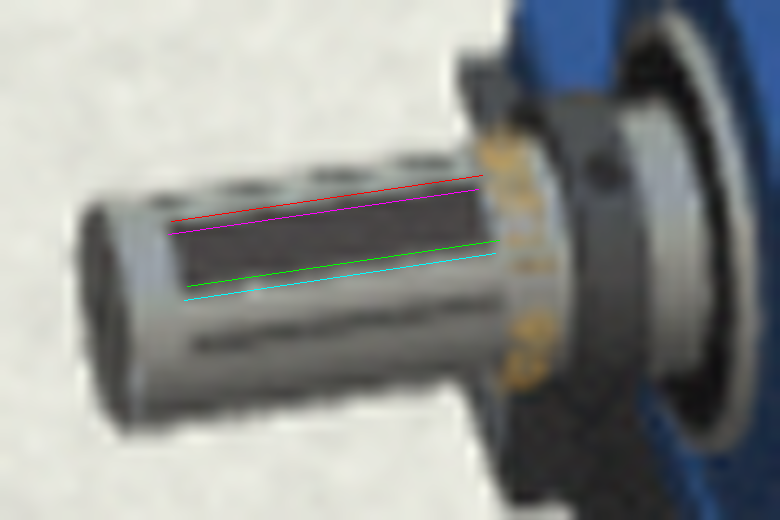

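```bash
cat > silfit.py <<'E'
from fit import *
def softmask(c,pts_list,box,ss=8):
    x0,y0,x1,y1=box; m=np.zeros(((y1-y0)*ss,(x1-x0)*ss),np.float32)
    for P in pts_list:
        h=cv2.convexHull((((proj(c,P)-[x0,y0]+.5)*ss-.5)*16).round().astype(np.int32))
        mm=np.zeros(m.shape,np.uint8); cv2.fillConvexPoly(mm,h,255,shift=4); m=np.maximum(m,mm/255.)
    m=cv2.resize(m,(x1-x0,y1-y0),interpolation=cv2.INTER_AREA); return cv2.GaussianBlur(m,(0,0),0.7)
def boxpts(ctr,yaw,d):
    R=np.array([[np.cos(yaw),-np.sin(yaw),0],[np.sin(yaw),np.cos(yaw),0],[0,0,1]])
    return np.array([ctr+R@(np.array([i,j,k])*d/2) for i in(-1,1) for j in(-1,1) for k in(-1,1)])
E
python3 - <<'E'
from silfit import *
from scipy.optimize import minimize
B=load("top_avg");A=load("scene_avg")
def brass(c,box):
    x0,y0,x1,y1=box; p=c["px"][y0:y1,x0:x1].astype(float); return p[:,:,0]-p[:,:,2]
bA=(330,300,378,338);bB=(268,186,306,214)
d=np.array([.01,.045,.01])
def cost(q,use):
    r=0
    for c,box,k in((A,bA,"S"),(B,bB,"T")):
        if k not in use: continue
        m=softmask(c,[boxpts(np.array([q[0],q[1],.008]),q[2],d)],box); s=brass(c,box)
        X=np.stack([m.ravel(),np.ones(m.size)],1); co,rs,_,_=np.linalg.lstsq(X,s.ravel(),rcond=None); r+=rs[0]/np.var(s)/s.size
    return r
g=onz(B,(287.5,199.5),.008); print(g)
for use in("T","S","TS"):
    best=None
    for y in np.radians(np.arange(-90,90,15)):
        f=minimize(cost,[g[0],g[1],y],args=(use,),method="Nelder-Mead",options=dict(initial_simplex=np.array([[g[0],g[1],y],[g[0]+.006,g[1],y],[g[0],g[1]+.006,y],[g[0],g[1],y+.2]])))
        if best is None or f.fun<best.fun: best=f
    print(use,best.x.round(4),np.degrees(best.x[2]).round(1),best.fun)
for c,nm in((A,"scene"),(B,"top")):
    p=c["px"]; m=((p[:,:,0]-p[:,:,2])>25).astype(np.uint8)
    n,l,st,ce=cv2.connectedComponentsWithStats(m)
    for i in range(1,n):
        if 60<st[i,4]<600: 
            r=cv2.minAreaRect(np.argwhere(l==i)[:,::-1].astype(np.float32)); print(nm,ce[i].round(1),np.round(r[1],1),(max(r[1])*np.linalg.norm(onz(c,ce[i],.01)-onz(c,ce[i]+[1,0],.01))*1000).round(1))
E
```

```text
[0.66244405 0.02386753 0.008     ]
T [0.664  0.0252 0.3704] 21.2 0.01399014575185197
S [0.6632 0.0238 0.3868] 22.2 0.03439282922736388
TS [ 0.6638  0.0244 -2.7687] -158.6 0.07621164582421491
scene [266.3 216.7] [11.3 37.5] 81.3
scene [499.7 281.5] [28.  8.] 53.4
scene [350.3 317.3] [ 7.2 24.4] 44.5
scene [501.1 323.9] [35.2  9.1] 62.9
scene [349.6 434.9] [ 7.4 19.2] 29.7
scene [417.4 444.4] [ 7.8 19.7] 30.0
scene [362.6 475.1] [ 7.3 20.3] 29.8
top [171.1 161.4] [25.6  6.2] 56.4
top [452.5 199.9] [27.7 20.9] 59.8
top [148.6 197.6] [ 6.3 26.8] 58.2
top [286.8 198.9] [ 5.4 20.8] 45.2
top [332.9 328.9] [39.1 12. ] 80.4
top [  7.  472.1] [11. 16.] 31.3
```

```bash
python3 - <<'E'
from silfit import *
from scipy.optimize import minimize
B=load("top_avg");A=load("scene_avg")
bA=(155,235,225,300);bB=(385,215,450,285)
vis=[]
M={}
for c,box,k in((A,bA,"S"),(B,bB,"T")):
    x0,y0,x1,y1=box; p=cv2.GaussianBlur(c["px"][y0:y1,x0:x1].astype(np.float32),(0,0),.6); br=p.mean(2); d=p[:,:,0]-p[:,:,2]
    m=((br<112)&(d<6)).astype(np.uint8); n,l,st,_=cv2.connectedComponentsWithStats(m); i=1+np.argmax(st[1:,4]); M[k]=(l==i).astype(np.float32)
    im=np.clip(c["px"][y0:y1,x0:x1,::-1]*1.5,0,255).astype(np.uint8); mk=(np.repeat(M[k][:,:,None],3,2)*255).astype(np.uint8)
    vis.append(cv2.resize(np.hstack([im,mk]),(800,390),interpolation=0))
cv2.imwrite("pics/pm.png",np.vstack(vis)[:600])
th=np.linspace(0,2*np.pi,90)
def cyl(q,ya,yb,r):
    yaw=q[2];yd=np.array([-np.sin(yaw),np.cos(yaw),0]);xd=np.array([np.cos(yaw),np.sin(yaw),0]); o=np.array([q[0],q[1],.088])
    return np.vstack([o+yd*y+r*(np.outer(np.cos(th),xd)+np.outer(np.sin(th),[0,0,1])) for y in(ya,yb)])
def parts(q): return [cyl(q,-.014,.016,.030),cyl(q,.014,.018,.042),cyl(q,.029,.033,.042),cyl(q,.044,.048,.042),cyl(q,.016,.046,.036)]
def cost(q,use):
    r=0
    for c,box,k in((A,bA,"S"),(B,bB,"T")):
        if k in use: r+=((softmask(c,parts(q),box)-cv2.GaussianBlur(M[k],(0,0),.7))**2).mean()
    return r
g=onz(B,(425,251),.088);print(g)
for use in("T","S","TS"):
    best=None
    for y in(-.15,0,.15):
        f=minimize(cost,[g[0],g[1],y],args=(use,),method="Nelder-Mead",options=dict(initial_simplex=np.array([[g[0],g[1],y],[g[0]+.008,g[1],y],[g[0],g[1]+.008,y],[g[0],g[1],y+.2]])))
        if best is None or f.fun<best.fun: best=f
    print(use,best.x.round(4),np.degrees(best.x[2]).round(1),best.fun)
q=best.x; vis=[]
for c,box,f in((A,bA,8),(B,bB,8)):
    x0,y0,x1,y1=box; im=np.clip(c["px"][y0:y1,x0:x1,::-1]*1.5,0,255).astype(np.uint8); im=cv2.resize(im,None,fx=f,fy=f,interpolation=2)
    for P in parts(q): cv2.polylines(im,[cv2.convexHull(((proj(c,P)-[x0,y0]+.5)*f-.5).round().astype(np.int32))],True,(0,0,255),1)
    cv2.imwrite(f"pics/pul_ov_{'S' if c is A else 'T'}.png",im); vis.append(cv2.resize(im,(400,400)))
cv2.imwrite("pics/pul_ov.png",np.hstack(vis))
E
```

```text
[ 0.53642035 -0.25359038  0.088     ]
T [ 0.5358 -0.2618  0.013 ] 0.7 0.05774897816536809
S [ 0.5403 -0.2599  0.1449] 8.3 0.12648900731662982
TS [ 0.5364 -0.2626  0.0644] 3.7 0.188941680452449
```

View pics/pul_ov.png

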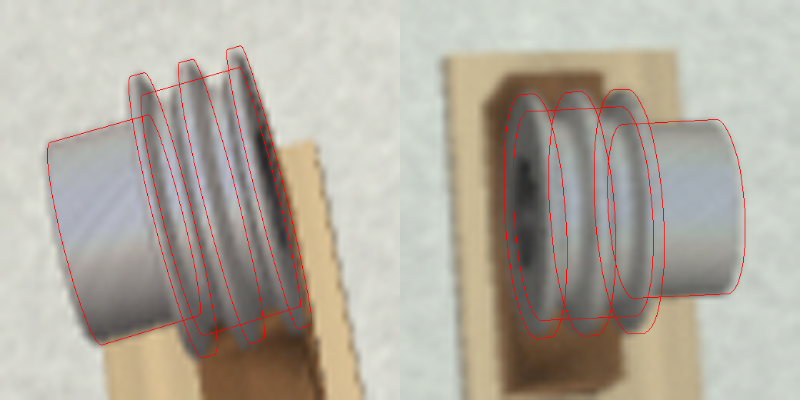

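View pics/pm.png

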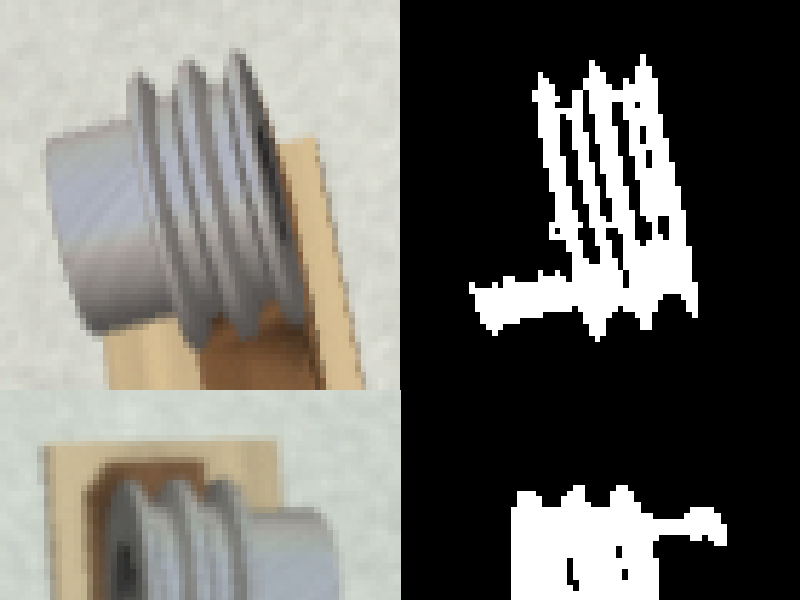

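```bash
cat > pulfit.py <<'E'
from silfit import *
from scipy.optimize import minimize
th=np.linspace(0,2*np.pi,90)
def cyl(q,ya,yb,r,z=.088):
    yaw=q[2];yd=np.array([-np.sin(yaw),np.cos(yaw),0]);xd=np.array([np.cos(yaw),np.sin(yaw),0]); o=np.array([q[0],q[1],z])
    return np.vstack([o+yd*y+r*(np.outer(np.cos(th),xd)+np.outer(np.sin(th),[0,0,1])) for y in(ya,yb)])
def parts(q,z=.088): return [cyl(q,-.014,.016,.030,z),cyl(q,.0145,.0165,.042,z),cyl(q,.030,.032,.042,z),cyl(q,.0455,.0475,.042,z),cyl(q,.016,.046,.034,z)]
def gradmag(c):
    p=cv2.GaussianBlur(c["px"].astype(np.float32),(0,0),.8); gx=cv2.Sobel(p,-1,1,0)/8;gy=cv2.Sobel(p,-1,0,1)/8
    return np.sqrt((gx**2+gy**2).sum(2))
def outline(c,q,z=.088):
    hs=[cv2.convexHull(proj(c,P).astype(np.float32)) for P in parts(q,z)]
    pts=[]
    for i,h in enumerate(hs[:4]):
        h2=np.vstack([h[:,0],h[:1,0]]); L=np.r_[0,np.cumsum(np.linalg.norm(np.diff(h2,axis=0),axis=1))]; t=np.arange(0,L[-1],.5)
        xy=np.stack([np.interp(t,L,h2[:,0]),np.interp(t,L,h2[:,1])],1)
        for p in xy:
            if all(j==i or cv2.pointPolygonTest(g,(float(p[0]),float(p[1])),True)<0.3 for j,g in enumerate(hs)): pts.append(p)
    return np.array(pts)
E
python3 - <<'E'
from pulfit import *
B=load("top_avg");A=load("scene_avg"); G={"S":gradmag(A),"T":gradmag(B)}
def cost(q,use):
    r=0
    for c,k in((A,"S"),(B,"T")):
        if k in use:
            o=outline(c,q); v=map_coordinates(G[k],[o[:,1],o[:,0]],order=1); r-=np.minimum(v,25).mean()
    return r
for use in("T","S","TS"):
    best=None
    for g in ([.536,-.262,.05],[.538,-.262,.0],[.540,-.260,.1],[.534,-.264,.03]):
        g=np.array(g); f=minimize(cost,g,args=(use,),method="Nelder-Mead",options=dict(initial_simplex=g+np.array([[0,0,0],[.004,0,0],[0,.004,0],[0,0,.06]])))
        if best is None or f.fun<best.fun: best=f
    print(use,best.x.round(4),np.degrees(best.x[2]).round(1),best.fun)
    if use!="S":
      vis=[]
      for c,box in((A,(155,235,225,300)),(B,(385,215,450,285))):
        x0,y0,x1,y1=box;f=8; im=np.clip(c["px"][y0:y1,x0:x1,::-1]*1.5,0,255).astype(np.uint8); im=cv2.resize(im,None,fx=f,fy=f,interpolation=2)
        for p in outline(c,best.x): cv2.circle(im,tuple(int(v) for v in ((p-[x0,y0]+.5)*f-.5)),1,(0,0,255),-1)
        vis.append(cv2.resize(im,(400,400)))
      cv2.imwrite(f"pics/pul_ov2{use}.png",np.hstack(vis))
E
```

```text
T [ 0.5367 -0.259   0.0948] 5.4 -15.149361610412598
S [ 0.536  -0.2632 -0.0023] -0.1 -20.342422485351562
TS [ 0.536  -0.2627  0.0178] 1.0 -33.58506393432617
```

View pics/pul_ov2TS.png

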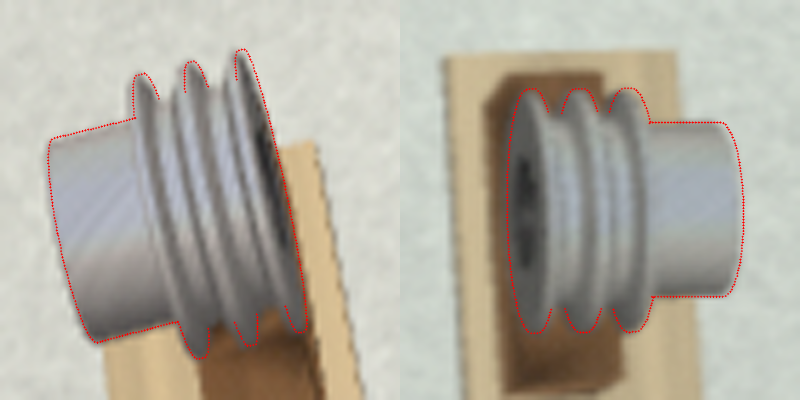

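```bash
cat > mv.py <<'E'
from h import *
from scipy.spatial.transform import Rotation as Ro
def Rtool(az,tilt=0.):
    # tool x down (tilted: wrist leaning toward jaw axis z by tilt rad), tool z horizontal azimuth az
    xd=np.array([np.cos(az),np.sin(az),0]);zd=np.array([0,0,1.])
    n=np.sin(tilt)*xd+np.cos(tilt)*zd; s=np.cos(tilt)*xd-np.sin(tilt)*zd
    x=-n; z=s; return np.stack([x,np.cross(z,x),z],1)
def delta(pos,R,st=None):
    st=st or read_state(); R0=np.array(st["tcp_rot"]); p0=np.array(st["position"])
    d=R0.T@(np.array(pos)-p0); r=Ro.from_matrix(R0.T@R).as_rotvec(degrees=True)
    print("t",round(st["time_s"],2),"pos",p0.round(4),"F",np.round(st["force"],1),"open",round(st["opening"],3))
    print("shift",d.round(4).tolist(),"rot",r.round(2).tolist(),"dist",np.linalg.norm(d).round(3),"ang",np.linalg.norm(r).round(1))
E
python3 - <<'E'
from mv import *
delta([.6638,.0246,.10],Rtool(np.radians(21.5)))
print(Rtool(np.radians(21.5)))
E
```

```text
t 2.2 pos [ 0.2294 -0.5813  0.2226] F [-0.  -0.  -0.8] open 0.999
shift [0.1226, 0.6265, -0.4042] rot [-89.97, -0.0, -0.0] dist 0.756 ang 90.0
[[-0.         -0.36650123  0.93041757]
 [-0.          0.93041757  0.36650123]
 [-1.          0.          0.        ]]
```

>>> play_rows:
  rows:
    - [[0.02,0.6265,-0.404,-90,0,0,0.04],[0.02,0.6265,-0.404,-90,0,0,0.04],[0.02,0.6265,-0.404,-90,0,0,0.04],[0.02,0.6265,-0.404,-90,0,0,0.04],[0.02,0.6265,-0.404,-90,0,0,0.04],[0.02,0.6265,-0.404,-90,0,0,0.04],[0.02,0.6265,-0.404,-90,0,0,0.04],[0.02,0.6265,-0.404,-90,0,0,0.04],[0.02,0.6265,-0.404,-90,0,0,0.04],[0.02,0.6265,-0.404,-90,0,0,0.04],[0.02,0.6265,-0.404,-90,0,0,0.04],[0.02,0.6265,-0.404,-90,0,0,0.04]]

```text
time_s: 3.4
position: [0.5801, -0.0922, 0.2066]
tcp_rot: [[0.001, -0.368, 0.93], [-0.0, 0.93, 0.368], [-1.0, -0.001, 0.0]]
force: [0.8, -0.7, 0.1]
opening: 0.457
```

```bash
python3 - <<'E'
from mv import *
delta([.6638,.0246,.09],Rtool(np.radians(21.5)))
E
```

```text
t 3.4 pos [ 0.5801 -0.0922  0.2066] F [ 0.8 -0.7  0.1] open 0.457
shift [0.1166, 0.0778, 0.1208] rot [0.11, 0.02, 0.03] dist 0.185 ang 0.1
```

>>> play_rows:
  rows:
    - [[0.09,0.078,0.121,0,0,0,0.04],[0.09,0.078,0.121,0,0,0,0.04],[0.1,0.078,0.121,0,0,0,0.04],[0.116,0.078,0.121,0,0,0,0.04],[0.116,0.078,0.121,0,0,0,0.04],[0.116,0.078,0.121,0,0,0,0.04],[0.116,0.078,0.121,0,0,0,0.04]]

```text
time_s: 4.1
position: [0.6635, 0.0218, 0.0921]
tcp_rot: [[0.002, -0.366, 0.931], [-0.001, 0.931, 0.366], [-1.0, -0.001, 0.002]]
force: [0.0, -0.1, 0.4]
opening: 0.462
```

```bash
python3 - <<'E'
from mv import *
for n in("scene","top"):
    c=cam(n); st=read_state(); box=(300,250,400,340) if n=="scene" else (240,150,340,240)
    crop(np.clip(c["px"]*1.4,0,255).astype(np.uint8),box,5,f"pics/g1_{n}.png"); print(n,proj(c,st["position"]),proj(c,[.6638,.0246,.013]))
delta([.6638,.0246,.09],Rtool(np.radians(21.5)))
E
```

```text
scene [[351.39851614 293.1518729 ]] [[350.86239869 316.04315031]]
top [[286.57536876 187.25944154]] [[287.05756621 198.25362078]]
t 4.2 pos [0.6637 0.0215 0.0927] F [0.1 0.3 0.1] open 0.461
shift [0.0027, 0.0029, 0.0012] rot [-0.06, 0.16, 0.1] dist 0.004 ang 0.2
```

View pics/g1_scene.png

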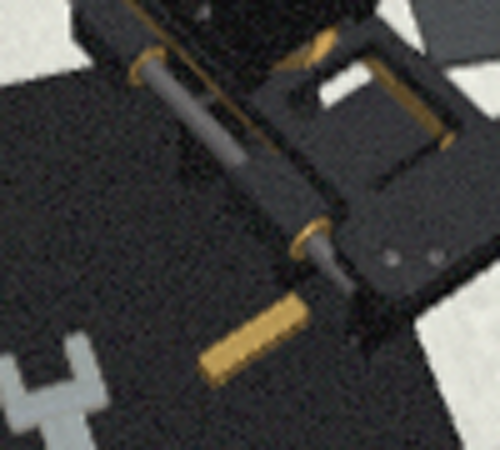

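View pics/g1_top.png

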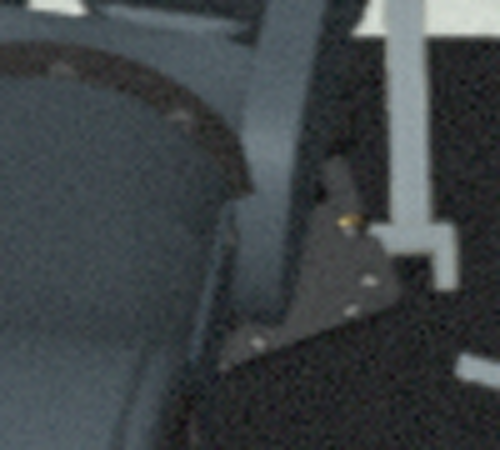

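>>> play_rows:
  rows:
    - [[0.03,0.003,0.0008,0,0,0,0.04],[0.055,0.003,0.0008,0,0,0,0.04],[0.07,0.003,0.0008,0,0,0,0.04],[0.076,0.003,0.0008,0,0,0,0.04],[0.08,0.003,0.0008,0,0,0,0.04],[0.08,0.003,0.0008,0,0,0,0.04],[0.08,0.003,0.0008,0,0,0,0.04]]

```text
time_s: 4.9
position: [0.6634, 0.0259, 0.0115]
tcp_rot: [[0.002, -0.367, 0.93], [-0.0, 0.93, 0.367], [-1.0, -0.001, 0.002]]
force: [-0.3, -0.2, -0.3]
opening: 0.459
```

```bash
python3 - <<'E'
from mv import *
for n in("scene","top"):
    c=cam(n); st=read_state(); box=(300,250,400,340) if n=="scene" else (240,150,340,240)
    crop(np.clip(c["px"]*2.0,0,255).astype(np.uint8),box,6,f"pics/g2_{n}.png"); print(st["position"].round(4))
delta([.6638,.0246,.008],Rtool(np.radians(21.5)))
E
```

```text
[0.6634 0.0259 0.0115]
[0.6633 0.026  0.0115]
t 5.0 pos [0.6633 0.026  0.0115] F [-0.5  1.1 -0.6] open 0.46
shift [0.0035, -0.0015, -0.0001] rot [0.03, 0.1, 0.05] dist 0.004 ang 0.1
```

View pics/g2_scene.png

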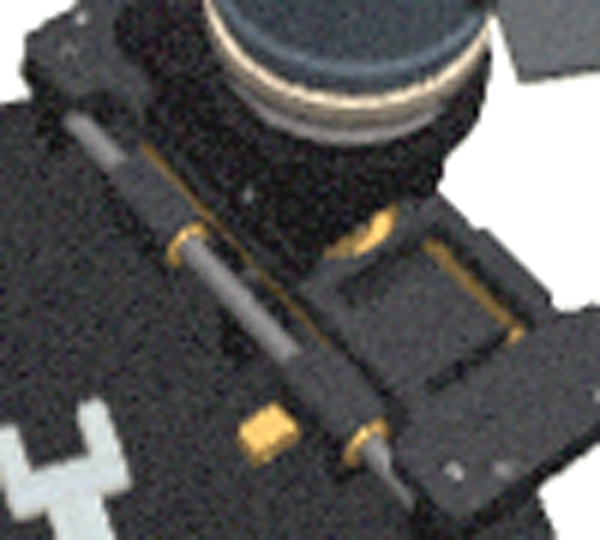

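>>> play_rows:
  rows:
    - [[0.002,-0.0015,0,0,0,0,0.04],[0.0035,-0.0015,0,0,0,0,0.04],[0.0035,-0.0015,0,0,0,0,0.03],[0.0035,-0.0015,0,0,0,0,0.006],[0.0035,-0.0015,0,0,0,0,0.006],[0.0035,-0.0015,0,0,0,0,0.006],[0.0035,-0.0015,0,0,0,0,0.006],[0.0035,-0.0015,0,0,0,0,0.006]]

```text
time_s: 5.8
position: [0.6632, 0.0247, 0.007]
tcp_rot: [[0.0, -0.367, 0.93], [0.0, 0.93, 0.367], [-1.0, -0.0, 0.0]]
force: [0.1, -0.5, -0.0]
opening: 0.109
```

```bash
cat > geo.py <<'E'
from mv import *
yaw=-.075; roll=np.radians(16)
xd=np.array([np.cos(yaw),np.sin(yaw),0]);yd=np.array([-np.sin(yaw),np.cos(yaw),0]);zd=np.array([0,0,1.])
def Pa(s): # s from collar face
    return np.array([.4678,.11,.1098])+yd*(s+.0153)
n=np.sin(roll)*xd+np.cos(roll)*zd
E
python3 - <<'E'
from geo import *
print(Pa(-.035))
delta(Pa(-.035)+n*.05,Rtool(yaw,roll))
E
```

```text
[0.46632388 0.09035538 0.1098    ]
t 5.8 pos [0.6632 0.0247 0.007 ] F [ 0.1 -0.5 -0. ] open 0.109
shift [-0.1509, 0.1273, -0.1466] rot [25.66, 15.74, 3.61] dist 0.246 ang 30.3
```

>>> play_rows:
  rows:
    - [[-0.02,0,0,0,0,0,0.006],[-0.07,0,0,0,0,0,0.006],[-0.12,0,0,0,0,0,0.006],[-0.151,0.03,-0.03,8,5,1.2,0.006],[-0.151,0.06,-0.065,14,8.5,2,0.006],[-0.151,0.09,-0.1,20,12.3,2.8,0.006],[-0.151,0.127,-0.147,25.66,15.74,3.61,0.006],[-0.151,0.127,-0.147,25.66,15.74,3.61,0.006],[-0.151,0.127,-0.147,25.66,15.74,3.61,0.006],[-0.151,0.127,-0.147,25.66,15.74,3.61,0.006],[-0.151,0.127,-0.147,25.66,15.74,3.61,0.006]]

```text
time_s: 6.9
position: [0.4818, 0.0883, 0.1581]
tcp_rot: [[-0.272, 0.075, 0.959], [0.021, 0.997, -0.072], [-0.962, -0.0, -0.273]]
force: [0.4, -0.5, 0.0]
opening: 0.107
```

```bash
python3 - <<'E'
from geo import *
for nm in("scene","top"):
    c=cam(nm); box=(310,140,410,230) if nm=="scene" else (200,240,300,320)
    crop(np.clip(c["px"]*1.8,0,255).astype(np.uint8),box,7,f"pics/k1_{nm}.png")
delta(Pa(-.035)+n*.05,Rtool(yaw,roll))
E
```

```text
t 7.0 pos [0.4812 0.0884 0.1579] F [0.7 1.  0.5] open 0.108
shift [0.0004, 0.0009, -0.0011] rot [-0.03, 0.08, -0.01] dist 0.001 ang 0.1
```

View pics/k1_scene.png

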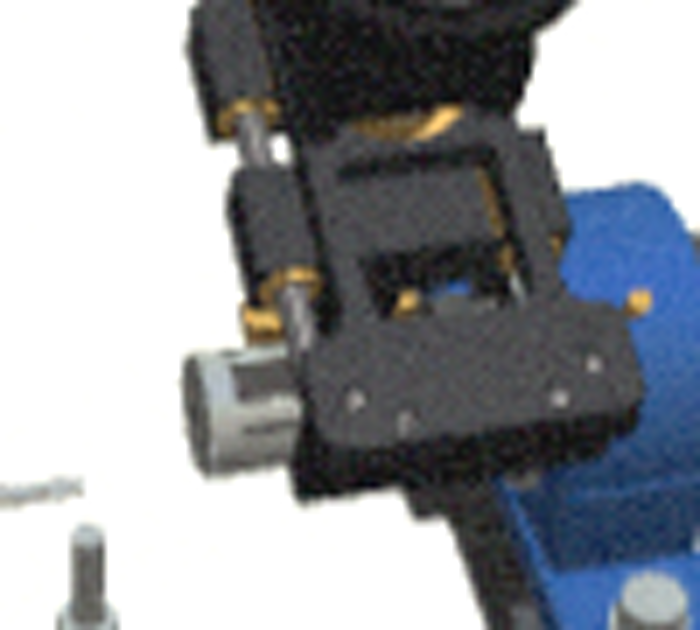

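View pics/k1_top.png

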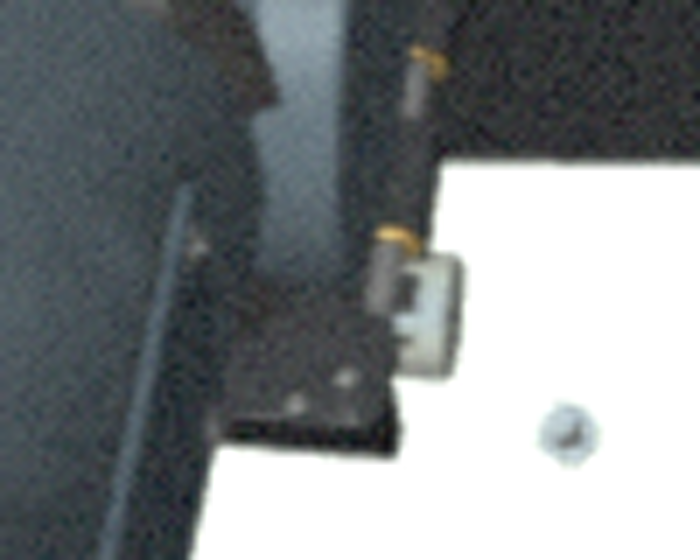

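```bash
python3 - <<'E'
from geo import *
c=load("scene"); st=read_state(); R=np.array(st["tcp_rot"]); p=np.array(st["position"])
ctr=p-R[:,0]*.001
print("pos",p.round(4))
x0,y0=310,140;f=8
im=np.clip(c["px"][y0:y0+70,x0:x0+90,::-1]*1.8,0,255).astype(np.uint8); im=cv2.resize(im,None,fx=f,fy=f,interpolation=2)
pts=np.array([ctr+R@np.array([a*.005,b*.0225,d*.005]) for a in(-1,1) for b in(-1,1) for d in(-1,1)])
q=((proj(c,pts)-[x0,y0]+.5)*f-.5).round().astype(int)
for i in range(8):
    for j in range(i+1,8):
        if bin(i^j).count("1")==1: cv2.line(im,tuple(map(int,q[i])),tuple(map(int,q[j])),(0,0,255),1)
cv2.imwrite("pics/k1ov.png",im)
E
```

```text
pos [0.4812 0.0884 0.1579]
```

View pics/k1ov.png

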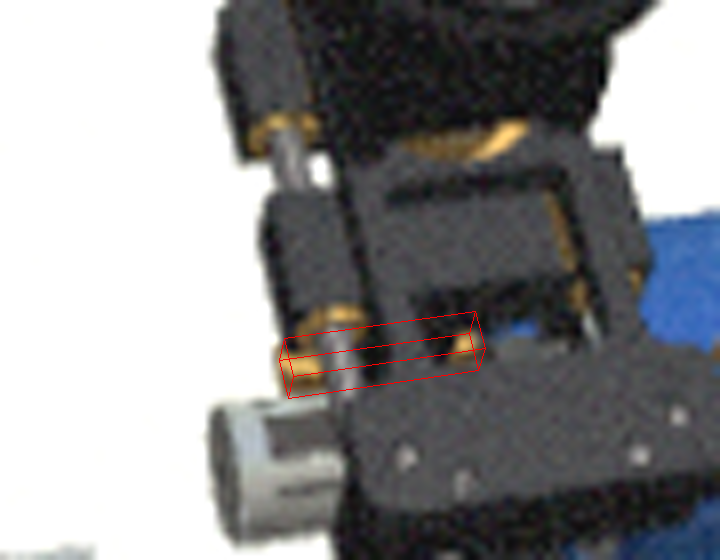

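```bash
python3 - <<'E'
from geo import *
delta(Pa(-.0353)+n*.0225,Rtool(yaw,roll))
E
```

```text
t 7.0 pos [0.4812 0.0884 0.1579] F [0.7 1.  0.5] open 0.108
shift [0.0279, 0.0006, -0.0012] rot [-0.03, 0.08, -0.01] dist 0.028 ang 0.1
```

>>> play_rows:
  rows:
    - [[0.01,0.0006,-0.0012,0,0,0,0.006],[0.02,0.0006,-0.0012,0,0,0,0.006],[0.026,0.0006,-0.0012,0,0,0,0.006],[0.028,0.0006,-0.0012,0,0,0,0.006],[0.028,0.0006,-0.0012,0,0,0,0.006],[0.028,0.0006,-0.0012,0,0,0,0.006]]

```text
time_s: 7.6
position: [0.4713, 0.0901, 0.1314]
tcp_rot: [[-0.275, 0.075, 0.959], [0.021, 0.997, -0.072], [-0.961, 0.0, -0.275]]
force: [-1.2, -0.3, -0.6]
opening: 0.107
```

```bash
cat > look.py <<'E'
from geo import *
import sys
f=9
for nm,(x0,y0,w,h) in (("scene",(325,165,85,55)),):
    c=cam(nm); st=read_state(); R=np.array(st["tcp_rot"]); p=np.array(st["position"]); ctr=p-R[:,0]*.001
    im=np.clip(c["px"][y0:y0+h,x0:x0+w,::-1]*1.8,0,255).astype(np.uint8); im=cv2.resize(im,None,fx=f,fy=f,interpolation=2)
    cv2.imwrite(f"pics/{sys.argv[1]}.png",im)
E
python3 look.py k2; python3 - <<'E'
from geo import *
delta(Pa(-.0353)+n*.018,Rtool(yaw,roll))
st=read_state(); d=np.array(st["position"])-Pa(-.035); print("n,s,y mm",(d@n*1e3).round(2),(d@(np.cos(roll)*xd-np.sin(roll)*zd)*1e3).round(2),(d@yd*1e3).round(2))
E
```

```text
t 7.65 pos [0.4713 0.0901 0.1315] F [ 0.8 -0.3 -0.1] open 0.111
shift [0.0042, -0.0004, 0.0012] rot [0.0, 0.03, -0.0] dist 0.004 ang 0.0
n,s,y mm 22.24 -1.16 0.13
```

View pics/k2.png

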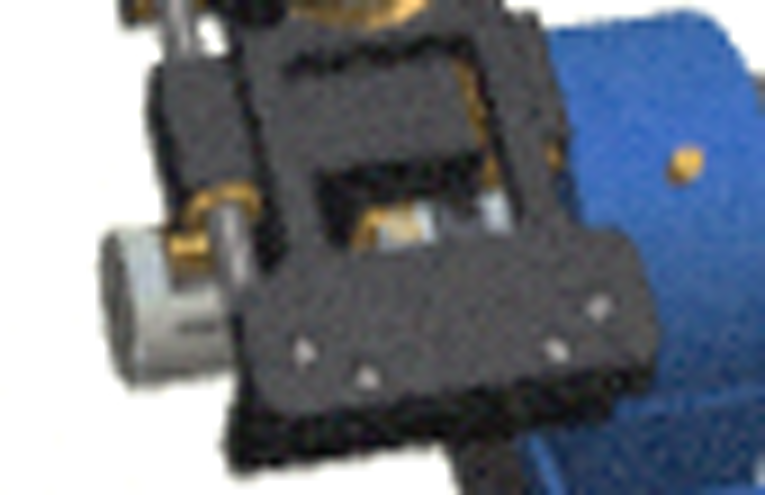

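>>> play_rows:
  rows:
    - [[0,-0.0004,0.0012,0,0,0,0.006],[0,-0.0004,0.0012,0,0,0,0.006],[0,-0.0004,0.0012,0,0,0,0.006]]

```text
time_s: 7.95
position: [0.4723, 0.0896, 0.1312]
tcp_rot: [[-0.275, 0.075, 0.959], [0.021, 0.997, -0.072], [-0.961, 0.0, -0.275]]
force: [0.4, -0.2, -0.2]
opening: 0.109
```

```bash
cat > where.py <<'E'
from geo import *
import sys
sd=np.cos(roll)*xd-np.sin(roll)*zd
def rep(k=1):
    P=[];F=[]
    for i in range(k):
        if i: capture("top")
        st=read_state(); P.append(st["position"]);F.append(st["force"])
    P=np.array(P);F=np.array(F); d=P.mean(0)-Pa(-.035)
    print("t",round(st["time_s"],2),"n %.2f s %.2f y %.2f mm"%tuple(1e3*(d@v) for v in(n,sd,yd)),"std",P.std(0).round(5),"F n %.1f s %.1f y %.1f"%tuple(F.mean(0)@v for v in(n,sd,yd)),"M",np.round(st["moment"],2),"open",round(st["opening"],3))
if __name__=="__main__": rep(int(sys.argv[1]) if len(sys.argv)>1 else 1)
E
python3 where.py 4
```

```text
t 8.1 n 22.15 s -0.21 y -0.29 mm std [5.e-05 1.e-05 3.e-05] F n -0.0 s 0.0 y 0.0 M [-0.03 -0.27 -0.02] open 0.107
```

>>> play_rows:
  rows:
    - [[0.0005,0,0.0002,0,0,0,0.006],[0.001,0,0.0002,0,0,0,0.006],[0.0015,0,0.0002,0,0,0,0.006],[0.002,0,0.0002,0,0,0,0.006],[0.002,0,0.0002,0,0,0,0.006]]

```text
time_s: 8.6
position: [0.472, 0.0897, 0.1291]
tcp_rot: [[-0.274, 0.075, 0.959], [0.021, 0.997, -0.072], [-0.961, 0.0, -0.275]]
force: [0.8, 1.2, -0.2]
opening: 0.105
```

```bash
python3 where.py 2
```

```text
t 8.65 n 20.13 s 0.21 y -0.25 mm std [0. 0. 0.] F n -0.3 s 0.7 y 0.5 M [ 0.05 -0.37 -0.01] open 0.113
```

Bottom of the key should be at about n = 16 mm, near the slot's mouth. I'll feel onward in small steps.

>>> play_rows:
  rows:
    - [[0.0004,0,-0.0002,0,0,0,0.006],[0.0008,0,-0.0002,0,0,0,0.006],[0.001,0,-0.0002,0,0,0,0.006],[0.001,0,-0.0002,0,0,0,0.006]]

```text
time_s: 9.05
position: [0.472, 0.0897, 0.1282]
tcp_rot: [[-0.273, 0.075, 0.959], [0.021, 0.997, -0.072], [-0.962, 0.0, -0.274]]
force: [3.3, 0.6, -0.3]
opening: 0.11
```

```bash
python3 where.py 2
```

```text
t 9.1 n 19.26 s 0.46 y -0.25 mm std [0.e+00 2.e-05 1.e-05] F n 1.3 s 2.9 y 0.7 M [-0.   -0.65  0.01] open 0.106
```

>>> play_rows:
  rows:
    - [[0,0,0.0005,0,0,0,0.006],[0.0004,0,0.0006,0,0,0,0.006],[0.0008,0,0.0006,0,0,0,0.006],[0.001,0,0.0006,0,0,0,0.006],[0.001,0,0.0006,0,0,0,0.006]]

```text
time_s: 9.6
position: [0.4718, 0.0897, 0.127]
tcp_rot: [[-0.275, 0.075, 0.959], [0.021, 0.997, -0.072], [-0.961, 0.0, -0.275]]
force: [2.9, 1.2, 0.6]
opening: 0.105
```

```bash
python3 where.py 2
```

```text
t 9.65 n 18.05 s 0.52 y -0.25 mm std [0.e+00 0.e+00 2.e-05] F n 1.3 s 2.6 y 1.0 M [ 0.05 -0.77 -0.04] open 0.11
```

>>> play_rows:
  rows:
    - [[0,0,0.0004,0,0,0,0.006],[0.0004,0,0.0004,0,0,0,0.006],[0.0006,0,0.0004,0,0,0,0.006],[0.0006,0,0.0004,0,0,0,0.006]]

```text
time_s: 10.05
position: [0.4716, 0.0897, 0.1263]
tcp_rot: [[-0.276, 0.075, 0.958], [0.021, 0.997, -0.072], [-0.961, 0.0, -0.276]]
force: [0.9, 0.1, 0.6]
opening: 0.108
```

```bash
python3 where.py 2; python3 look.py k3
```

```text
t 10.1 n 17.29 s 0.51 y -0.23 mm std [1.e-05 1.e-05 0.e+00] F n 0.7 s 0.6 y 0.3 M [ 0.04 -0.6  -0.02] open 0.109
```

View pics/k3.png

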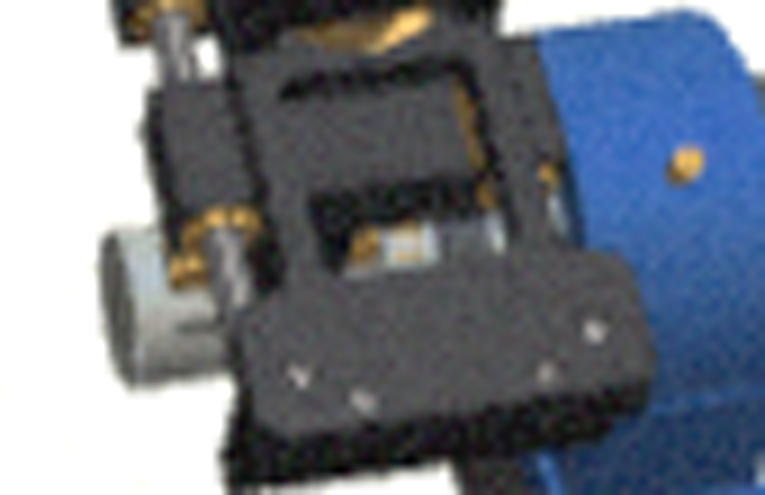

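>>> play_rows:
  rows:
    - [[0,0,0,0,0,0,0.014],[0,0,0,0,0,0,0.02],[0,0,0,0,0,0,0.024],[0,0,0,0,0,0,0.024],[-0.005,0,0,0,0,0,0.024],[-0.02,0,0,0,0,0,0.024],[-0.06,0,0,0,0,0,0.024],[-0.1,0.0,0,0,0,0,0.0],[-0.1,-0.1,0,0,0,0,0.0],[-0.1,-0.1,0,0,0,0,0.0]]

```text
time_s: 11.15
position: [0.4933, -0.0127, 0.2242]
tcp_rot: [[-0.271, 0.071, 0.96], [0.018, 0.997, -0.069], [-0.963, -0.001, -0.271]]
force: [0.7, 0.0, -0.3]
opening: 0.087
```

```bash
python3 where.py 2; python3 - <<'E'
from geo import *
f=9
V=[]
for nm,(x0,y0,w,h) in (("scene",(325,170,85,50)),("top",(205,255,85,50))):
    c=cam(nm)
    im=np.clip(c["px"][y0:y0+h,x0:x0+w,::-1]*1.6,0,255).astype(np.uint8); V.append(cv2.resize(im,None,fx=f,fy=f,interpolation=2)[:, :780])
cv2.imwrite("pics/k4.png",cv2.resize(np.vstack(V),None,fx=.66,fy=.66,interpolation=cv2.INTER_AREA))
E
```

```text
t 11.2 n 119.11 s 1.75 y -104.93 mm std [0.0004  0.0042  0.00034] F n -0.1 s 0.6 y -2.1 M [-0.16 -0.22  0.08] open 0.054
```

View pics/k4.png

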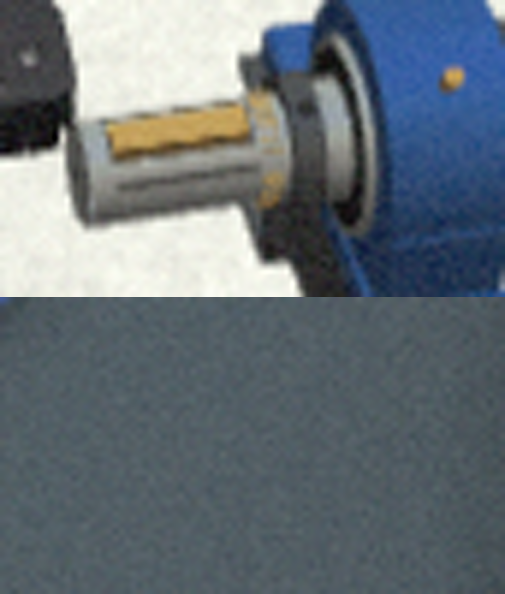

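```bash
python3 where.py 1; python3 - <<'E'
from geo import *
sd=np.cos(roll)*xd-np.sin(roll)*zd
delta(Pa(-.035)+n*.026+sd*.0005,Rtool(yaw,roll))
E
```

```text
t 11.3 n 117.87 s 1.08 y -102.68 mm std [0. 0. 0.] F n -0.4 s -0.0 y 0.0 M [-0.   -0.26  0.02] open 0.018
t 11.3 pos [ 0.4921 -0.0146  0.2228] F [-0.1  0.  -0.4] open 0.018
shift [0.092, 0.1026, -0.0011] rot [-0.27, 0.03, -0.06] dist 0.138 ang 0.3
```

>>> play_rows:
  rows:
    - [[0,0.05,-0.0005,0,0,0,0],[0.0,0.1,-0.0006,0,0,0,0],[0.04,0.1026,-0.0006,0,0,0,0],[0.07,0.1026,-0.0006,0,0,0,0],[0.085,0.1026,-0.0006,0,0,0,0],[0.091,0.1026,-0.0006,0,0,0,0],[0.091,0.1026,-0.0006,0,0,0,0],[0.091,0.1026,-0.0006,0,0,0,0]]

```text
time_s: 12.1
position: [0.4748, 0.0924, 0.1358]
tcp_rot: [[-0.273, 0.075, 0.959], [0.021, 0.997, -0.072], [-0.962, 0.0, -0.274]]
force: [1.1, -0.7, 1.0]
opening: 0.006
```

```bash
python3 where.py 1
```

```text
t 12.1 n 27.27 s 0.81 y 2.72 mm std [0. 0. 0.] F n 1.3 s 0.8 y -0.6 M [ 0.01 -0.29 -0.06] open 0.006
```

>>> play_rows:
  rows:
    - [[0.001,-0.001,0,0,0,0,0],[0.002,-0.002,0,0,0,0,0],[0.003,-0.0027,0,0,0,0,0],[0.0036,-0.0027,0,0,0,0,0],[0.004,-0.0027,0,0,0,0,0],[0.004,-0.0027,0,0,0,0,0]]

```text
time_s: 12.7
position: [0.4731, 0.0892, 0.1322]
tcp_rot: [[-0.274, 0.075, 0.959], [0.02, 0.997, -0.072], [-0.961, -0.0, -0.275]]
force: [-0.0, -1.6, 5.6]
opening: 0.004
```

```bash
python3 where.py 2
```

```text
t 12.75 n 23.44 s 0.36 y -0.69 mm std [1.e-05 0.e+00 1.e-05] F n 5.5 s -1.4 y -1.0 M [-0.11  0.02  0.04] open 0.006
```

>>> play_rows:
  rows:
    - [[0.0005,0.0004,0,0,0,0,0],[0.001,0.0004,0,0,0,0,0],[0.001,0.0004,0,0,0,0,0]]

```text
time_s: 13.05
position: [0.4731, 0.0892, 0.1322]
tcp_rot: [[-0.274, 0.075, 0.959], [0.019, 0.997, -0.072], [-0.962, -0.001, -0.274]]
force: [0.2, -2.2, 11.7]
opening: 0.008
```

```bash
python3 where.py 2
```

```text
t 13.1 n 23.39 s 0.40 y -0.66 mm std [2.e-05 1.e-05 0.e+00] F n 11.0 s -2.8 y -1.9 M [-0.34  0.32  0.1 ] open 0.005
```

```bash
python3 - <<'E'
from geo import *
delta([.536,-.2627,.19],Rtool(0.018))
E
```

```text
t 13.1 pos [0.4731 0.0892 0.1322] F [ 0.1 -1.6 11.1] open 0.005
shift [-0.0797, -0.3463, 0.0698] rot [-5.28, -15.92, -0.67] dist 0.362 ang 16.8
```

>>> play_rows:
  rows:
    - [[-0.01,0,0,0,0,0,0],[-0.04,0,0,0,0,0,0],[-0.08,0,0.01,0,0,0,0],[-0.08,-0.05,0.02,0,0,0,0.03],[-0.08,-0.1,0.03,-2,-6,0,0.06],[-0.08,-0.15,0.04,-4,-12,0,0.087],[-0.08,-0.2,0.055,-5.28,-15.92,-0.67,0.087],[-0.08,-0.25,0.065,-5.28,-15.92,-0.67,0.087],[-0.08,-0.3,0.07,-5.28,-15.92,-0.67,0.087],[-0.08,-0.346,0.07,-5.28,-15.92,-0.67,0.087],[-0.08,-0.346,0.07,-5.28,-15.92,-0.67,0.087],[-0.08,-0.346,0.07,-5.28,-15.92,-0.67,0.087]]

```text
time_s: 14.3
position: [0.5351, -0.2632, 0.1878]
tcp_rot: [[-0.002, -0.014, 1.0], [0.002, 1.0, 0.014], [-1.0, 0.002, -0.001]]
force: [-0.3, 0.7, 0.5]
opening: 0.741
```

```bash
python3 - <<'E'
from geo import *
V=[]
for nm,(x0,y0,w,h) in (("scene",(325,170,70,45)),("top",(220,262,70,45))):
    c=cam(nm); s=c["px"].astype(float)
    for i in range(5): s+=capture(nm)["pixels"]
    c["px"]=s/6; np.savez(nm+"_avg2.npz",**c)
    im=np.clip(c["px"][y0:y0+h,x0:x0+w,::-1]*1.6,0,255).astype(np.uint8); V.append(cv2.resize(im,None,fx=9,fy=6.6*9/9*1.3636,interpolation=2))
V=[cv2.resize(v,(466,300)) for v in V]
cv2.imwrite("pics/k5.png",np.vstack(V))
delta([.536,-.2627,.19],Rtool(0.018))
E
```

```text
t 14.9 pos [ 0.5356 -0.2614  0.188 ] F [0.7 0.5 0.1] open 0.997
shift [-0.002, -0.0013, 0.0004] rot [0.01, -0.08, -0.08] dist 0.002 ang 0.1
```

View pics/k5.png

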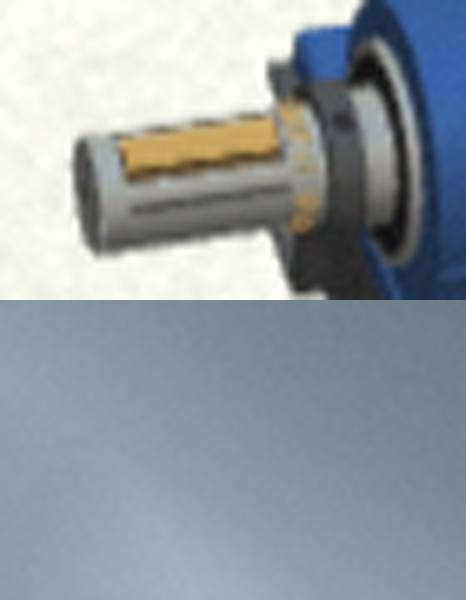

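```bash
python3 - <<'E'
from geo import *
c=load("scene_avg2"); f=15
x0,y0,w,h=333,178,52,36
base=np.clip(c["px"][y0:y0+h,x0:x0+w,::-1]*1.6,0,255).astype(np.uint8); base=cv2.resize(base,None,fx=f,fy=f,interpolation=2)
V=[]
for ph,nn in((16,.0175),(16,.0184),(19,.0178)):
    im=base.copy(); p=np.radians(ph); N=np.sin(p)*xd+np.cos(p)*zd; S=np.cos(p)*xd-np.sin(p)*zd
    o=Pa(-.0357)+[0,0,.0002]
    pts=np.array([o+N*(nn+a*.005)+yd*(b*.0225)+S*(d*.005) for a in(-1,1) for b in(-1,1) for d in(-1,1)])
    q=((proj(c,pts)-[x0,y0]+.5)*f-.5).round().astype(int)
    for i in range(8):
        for j in range(i+1,8):
            if bin(i^j).count("1")==1: cv2.line(im,tuple(map(int,q[i])),tuple(map(int,q[j])),(0,0,255),1)
    V.append(im[:300])
cv2.imwrite("pics/k6.png",cv2.resize(np.vstack(V[:2]),None,fx=1,fy=1))
E
```

```text
(no output)
```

View pics/k6.png

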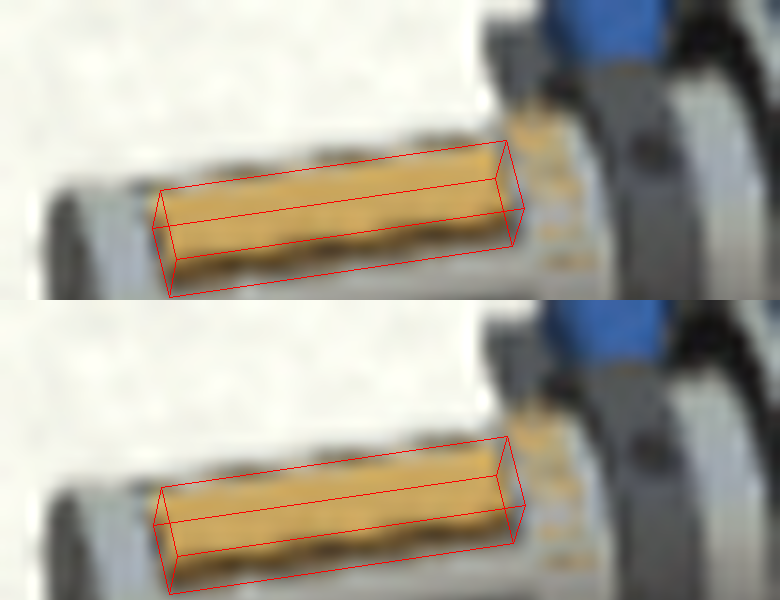

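```bash
python3 - <<'E'
from geo import *
A=load("scene_avg");B=load("top_avg")
print("can cap",tri(A,(126,328),B,(469,180)),"can base",onz(A,(150,372),.0))
print("cap z150",onz(A,(126,328),.15),onz(B,(469,180),.15))
delta([.536,-.264,.088],Rtool(0.02))
E
```

```text
can cap (array([ 0.66400447, -0.33021776,  0.14738402]), np.float64(0.000616886826131828)) can base [ 0.66857993 -0.33813554  0.        ]
cap z150 [ 0.66560327 -0.32971127  0.15      ] [ 0.66310689 -0.32910485  0.15      ]
t 14.9 pos [ 0.5356 -0.2614  0.188 ] F [0.7 0.5 0.1] open 0.997
shift [0.1, -0.0027, 0.0005] rot [-0.11, -0.08, -0.08] dist 0.1 ang 0.2
```

>>> play_rows:
  rows:
    - [[0.04,-0.0027,0.0005,0,0,0,0.087],[0.075,-0.0027,0.0005,0,0,0,0.087],[0.09,-0.0027,0.0005,0,0,0,0.087],[0.09,-0.0027,0.0005,0,0,0,0.087],[0.09,-0.0027,0.0005,0,0,0,0.087],[0.09,-0.0027,0.0005,0,0,0,0.087]]

```text
time_s: 15.5
position: [0.5369, -0.2651, 0.0993]
tcp_rot: [[0.001, -0.018, 1.0], [-0.0, 1.0, 0.018], [-1.0, -0.0, 0.001]]
force: [-0.7, 0.0, -0.2]
opening: 0.999
```

```bash
python3 - <<'E'
from geo import *
V=[]
for nm,(x0,y0,w,h) in (("scene",(140,210,100,90)),("top",(375,200,100,90))):
    c=cam(nm); im=np.clip(c["px"][y0:y0+h,x0:x0+w,::-1]*1.6,0,255).astype(np.uint8); V.append(cv2.resize(im,None,fx=4,fy=4,interpolation=2))
    print(nm,proj(c,read_state()["position"]))
cv2.imwrite("pics/p1.png",np.hstack(V))
delta([.536,-.264,.069],Rtool(0.02))
E
```

```text
scene [[172.86940698 268.73081899]]
top [[432.02845274 249.80440054]]
t 15.6 pos [ 0.5368 -0.265   0.0994] F [ 0.2 -0.4 -0. ] open 1.0
shift [0.0304, 0.001, -0.0008] rot [-0.13, 0.05, 0.03] dist 0.03 ang 0.1
```

View pics/p1.png

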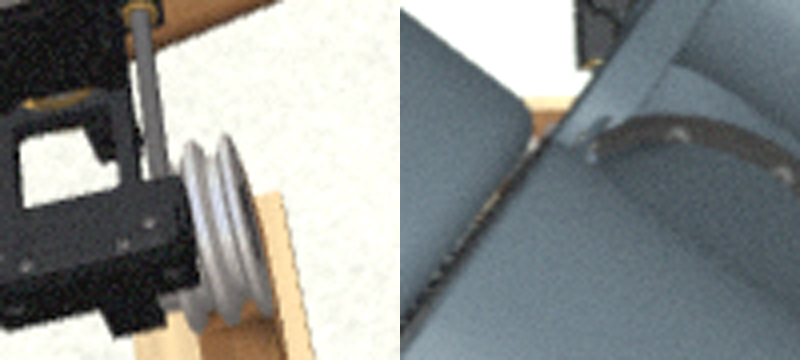

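>>> play_rows:
  rows:
    - [[0.015,0.001,-0.0005,0,0,0,0.087],[0.027,0.001,-0.0005,0,0,0,0.087],[0.0304,0.001,-0.0005,0,0,0,0.087],[0.0304,0.001,-0.0005,0,0,0,0.087],[0.0304,0.001,-0.0005,0,0,0,0.07],[0.0304,0.001,-0.0005,0,0,0,0.062],[0.0304,0.001,-0.0005,0,0,0,0.055],[0.0304,0.001,-0.0005,0,0,0,0.05],[0.0304,0.001,-0.0005,0,0,0,0.05],[0.0304,0.001,-0.0005,0,0,0,0.05]]

```text
time_s: 16.6
position: [0.5369, -0.2641, 0.0681]
tcp_rot: [[0.002, -0.017, 1.0], [-0.0, 1.0, 0.017], [-1.0, -0.0, 0.002]]
force: [3.1, 0.5, -0.1]
opening: 0.675
```

```bash
python3 - <<'E'
from geo import *
delta([.536,-.264,.069],Rtool(0.02)); st=read_state(); print(st["moment"].round(2),st["tcp_rot"].round(4))
E
```

```text
t 16.6 pos [ 0.5369 -0.2641  0.0681] F [ 3.1  0.5 -0.1] open 0.675
shift [-0.0009, 0.0001, -0.0009] rot [-0.16, 0.11, 0.03] dist 0.001 ang 0.2
[-0.06 -0.74 -0.  ] [[ 1.900e-03 -1.730e-02  9.998e-01]
 [-4.000e-04  9.999e-01  1.730e-02]
 [-1.000e+00 -4.000e-04  1.900e-03]]
```

>>> play_rows:
  rows:
    - [[-0.003,0,0,0,0,0,0.05],[-0.008,0,0,0,0,0,0.05],[-0.018,0,0,0,0,0,0.05],[-0.03,0,0,0,0,0,0.05],[-0.045,0,0,0,0,0,0.05],[-0.06,0,0,0,0,0,0.05],[-0.07,0,0,0,0,0,0.05],[-0.07,0,0,0,0,0,0.05],[-0.07,0,0,0,0,0,0.05]]

```text
time_s: 17.5
position: [0.5352, -0.2633, 0.1377]
tcp_rot: [[-0.002, -0.018, 1.0], [0.001, 1.0, 0.018], [-1.0, 0.001, -0.002]]
force: [-0.5, 0.8, -6.9]
opening: 0.666
```

```bash
python3 - <<'E'
from geo import *
V=[]
for nm,(x0,y0,w,h) in (("scene",(140,190,100,90)),("top",(375,200,100,90))):
    c=cam(nm); im=np.clip(c["px"][y0:y0+h,x0:x0+w,::-1]*1.6,0,255).astype(np.uint8); V.append(cv2.resize(im,None,fx=6,fy=6,interpolation=2))
cv2.imwrite("pics/p2.png",V[0])
st=read_state();print(st["position"].round(4),st["force"].round(2),st["moment"].round(2),st["opening"])
E
```

```text
[ 0.5347 -0.2629  0.1368] [ 0.12 -0.2  -6.65] [-0.18 -0.12 -0.01] 0.6700278508734235
```

View pics/p2.png

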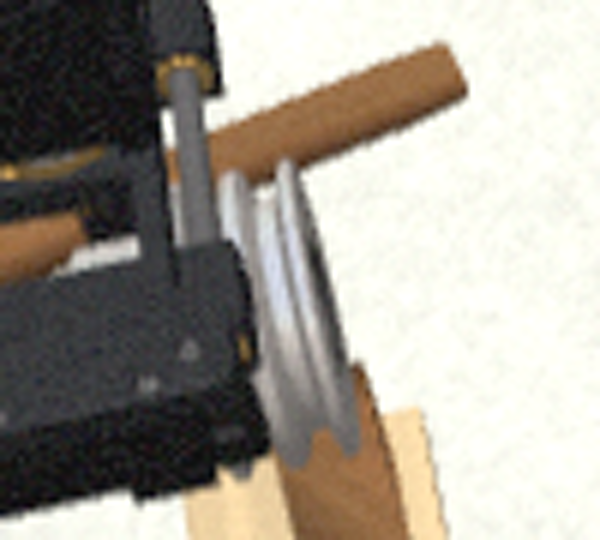

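```bash
cat > pov.py <<'E'
from geo import *
th=np.linspace(0,2*np.pi,180)
def rings(R,p,pitch=0.,back=.0199,yo=.0014):
    # pulley axes: x=tool z, y=tool y, z=-tool x
    X=R[:,2];Y=R[:,1];Z=-R[:,0]; o=p-R[:,0]*back+Y*yo
    Y2=np.cos(pitch)*Y+np.sin(pitch)*Z; Z2=-np.sin(pitch)*Y+np.cos(pitch)*Z
    return [o+Y2*y+r*(np.outer(np.cos(th),X)+np.outer(np.sin(th),Z2)) for y,r in((.048,.0415),(.0485,.0196),(.031,.042),(-.014,.030))]
def draw(nm,box,f,out,pitches=(0.,),**k):
    c=load(nm); st=read_state(); x0,y0,w,h=box
    im=np.clip(c["px"][y0:y0+h,x0:x0+w,::-1]*1.6,0,255).astype(np.uint8); im=cv2.resize(im,None,fx=f,fy=f,interpolation=2)
    for pt,col in zip(pitches,((0,0,255),(0,255,0))):
        for P in rings(np.array(st["tcp_rot"]),np.array(st["position"]),pt,**k):
            cv2.polylines(im,[((proj(c,P)-[x0,y0]+.5)*f-.5).round().astype(np.int32)],True,col,1)
    cv2.imwrite(out,im)
E
python3 - <<'E'
from pov import *
draw("scene",(150,205,70,70),9,"pics/p3.png",(0.,-.06))
E
```

```text
(no output)
```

View pics/p3.png

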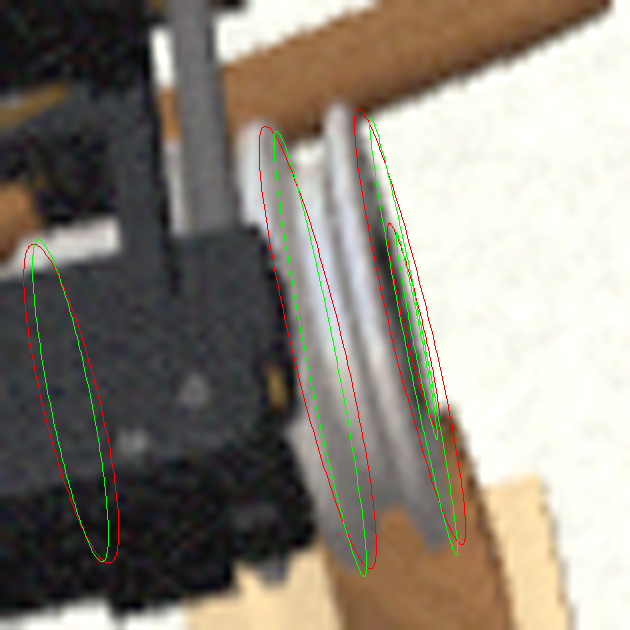

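```bash
cat > pitch.py <<'E'
from pov import *
from pulfit import gradmag
from scipy.ndimage import map_coordinates
from scipy.optimize import minimize
def fit(nm="scene",n=4,back=.0199):
    c=cam(nm); s=c["px"].astype(float)
    for i in range(n-1): s+=capture(nm)["pixels"]
    c["px"]=s/n; np.savez(nm+".npz",**c); G=gradmag(c)
    st=read_state(); R=np.array(st["tcp_rot"]);p=np.array(st["position"]); C=-c["R"].T@c["t"]
    X=R[:,2];Y=R[:,1];Z=-R[:,0]
    def pts(q):
        yo,pt,yw,dz=q; o=p-R[:,0]*back+Y*yo+Z*dz
        Y2=Y+np.tan(pt)*Z-np.tan(yw)*X; Y2/=np.linalg.norm(Y2); Z2=Z-Y2*(Z@Y2); Z2/=np.linalg.norm(Z2); X2=np.cross(Y2,Z2)
        out=[]
        for y,r in((.0475,.042),):
            P=o+Y2*y+r*(np.outer(np.cos(th),X2)+np.outer(np.sin(th),Z2)); q2=proj(c,P)
            # keep right-hand half (outer silhouette on +y side)
            ctr=q2.mean(0); dirv=proj(c,[o+Y2*.1])[0]-proj(c,[o])[0]; dirv/=np.linalg.norm(dirv)
            major=q2[np.argmin(q2[:,1])]-q2[np.argmax(q2[:,1])]; major/=np.linalg.norm(major); nrm=np.array([-major[1],major[0]]); nrm*=np.sign(nrm@dirv)
            k=((q2-ctr)@nrm>0.0); out.append(q2[k])
        return np.vstack(out)
    def cost(q):
        a=pts(q); v=map_coordinates(G,[a[:,1],a[:,0]],order=1); return -np.minimum(v,30).mean()+ (q[3]/.002)**2*.5+(q[2]/.02)**2*.5
    best=None
    for yo in(-.003,-.001,.001):
        for pt in(-.06,-.02,.02):
            x=np.array([yo,pt,0,0]); f=minimize(cost,x,method="Nelder-Mead",options=dict(initial_simplex=x+np.vstack([np.zeros(4),np.diag([.002,.03,.01,.001])])))
            if best is None or f.fun<best.fun: best=f
    print("yo mm %.2f pitch %.4f yaw %.4f dz mm %.2f"%(best.x[0]*1e3,best.x[1],best.x[2],best.x[3]*1e3),best.fun)
    return c,best.x,pts
if __name__=="__main__":
    import sys
    c,q,pts=fit(); a=pts(q); o=a.min(0).astype(int)-20; f=8
    im=np.clip(c["px"][o[1]:o[1]+70,o[0]:o[0]+70,::-1]*1.6,0,255).astype(np.uint8); im=cv2.resize(im,None,fx=f,fy=f,interpolation=2)
    for p in a: cv2.circle(im,tuple(int(v) for v in((p-o+.5)*f)),1,(0,0,255),-1)
    cv2.imwrite(sys.argv[1],im)
E
python3 pitch.py pics/p4.png
```

```text
yo mm 0.62 pitch 0.0460 yaw 0.0000 dz mm -0.31 -23.69462687426646
```

View pics/p4.png

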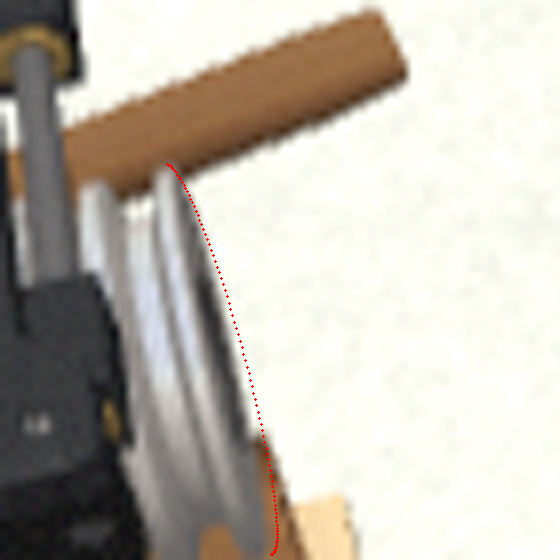

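```bash
cat >> geo.py <<'E'
roll=np.radians(16.5); n=np.sin(roll)*xd+np.cos(roll)*zd; sdir=np.cos(roll)*xd-np.sin(roll)*zd
BACK=.0199; YO=0.0
def ptarget(s_face,ds=.0005,dn=.0005,yo=None):
    # TCP for pulley face at s_face (m from the collar), axis offset in robot frame ds,dn
    return Pa(s_face-.048)+sdir*ds+n*dn-n*BACK-yd*(YO if yo is None else yo)
def prep(k=2,quiet=False):
    P=[];F=[]
    for i in range(k):
        if i: capture("scene")
        st=read_state(); P.append(st["position"]);F.append(st["force"])
    P=np.array(P);F=np.array(F); a=P.mean(0)+n*BACK; d=a-Pa(0)
    print("t",round(st["time_s"],2),"axis s %.2f n %.2f  face y %.2f mm"%(1e3*(d@sdir),1e3*(d@n),1e3*(d@yd+.048+YO)),"F s %.1f n %.1f y %.1f"%tuple(F.mean(0)@v for v in(sdir,n,yd)),"M s %.2f n %.2f y %.2f"%tuple(np.array(st["moment"])@v for v in(sdir,n,yd)),"open",round(st["opening"],3))
E
python3 - <<'E'
from geo import *
print("bolt",onz(load("top_avg"),(281,301),.045))
t=ptarget(-.093); print(t); delta(t,Rtool(yaw,roll))
E
```

```text
bolt [0.43945334 0.030768   0.045     ]
[ 0.45336499 -0.0149697   0.09105689]
t 17.8 pos [ 0.5351 -0.2632  0.1368] F [ 0.1  0.1 -5.7] open 0.668
shift [0.0465, 0.2495, -0.0772] rot [5.28, 16.34, 0.65] dist 0.265 ang 17.2
```

>>> play_rows:
  rows:
    - [[0,0.03,-0.01,0,0,0,0.05],[0,0.075,-0.025,2,5,0.2,0.05],[0,0.12,-0.04,4,10,0.4,0.05],[0,0.165,-0.055,5.3,15,0.65,0.05],[0,0.21,-0.07,5.3,16.34,0.65,0.05],[0.015,0.24,-0.077,5.3,16.34,0.65,0.05],[0.035,0.25,-0.077,5.3,16.34,0.65,0.05],[0.046,0.25,-0.077,5.3,16.34,0.65,0.05],[0.046,0.25,-0.077,5.3,16.34,0.65,0.05],[0.046,0.25,-0.077,5.3,16.34,0.65,0.05]]

```text
time_s: 18.8
position: [0.4551, -0.0159, 0.092]
tcp_rot: [[-0.281, 0.076, 0.957], [0.02, 0.997, -0.074], [-0.96, -0.001, -0.281]]
force: [-0.2, 0.2, -6.1]
opening: 0.668
```

```bash
python3 pitch.py pics/p5.png; python3 - <<'E'
from geo import *
prep(); delta(ptarget(-.093),Rtool(yaw,roll))
E
```

```text
yo mm 1.71 pitch 0.0936 yaw -0.0010 dz mm -1.51 -28.784604048127026
t 19.05 axis s 1.48 n 2.33  face y -93.57 mm F s 1.9 n -6.2 y 0.5 M s -0.12 n -0.05 y -0.55 open 0.666
t 19.05 pos [ 0.4547 -0.0156  0.0925] F [-0.1  0.5 -6.5] open 0.666
shift [0.0018, 0.0005, -0.0009] rot [-0.1, 0.16, 0.03] dist 0.002 ang 0.2
```

View pics/p5.png

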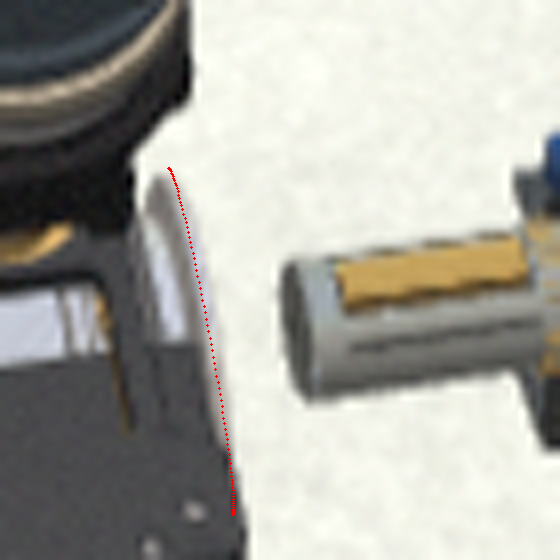

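```bash
python3 - <<'E'
from pov import *
from pov import th
c=load("scene"); st=read_state(); R=np.array(st["tcp_rot"]);p=np.array(st["position"])
V=[]
g=(cv2.cvtColor(np.clip(c["px"],0,255).astype(np.uint8),cv2.COLOR_RGB2GRAY))
x0,y0,w,h=280,155,45,70; f=8
for pt,yo in((-.05,-.0015),(0.,-.0005),(.05,.0005)):
    im=np.clip(c["px"][y0:y0+h,x0:x0+w,::-1]*1.6,0,255).astype(np.uint8); im=cv2.resize(im,None,fx=f,fy=f,interpolation=2)[:,:266]
    for P in rings(R,p,pt,yo=yo): cv2.polylines(im,[((proj(c,P)-[x0,y0]+.5)*f-.5).round().astype(np.int32)],True,(0,0,255),1)
    V.append(im)
cv2.imwrite("pics/p6.png",np.hstack(V))
E
```

```text
(no output)
```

View pics/p6.png

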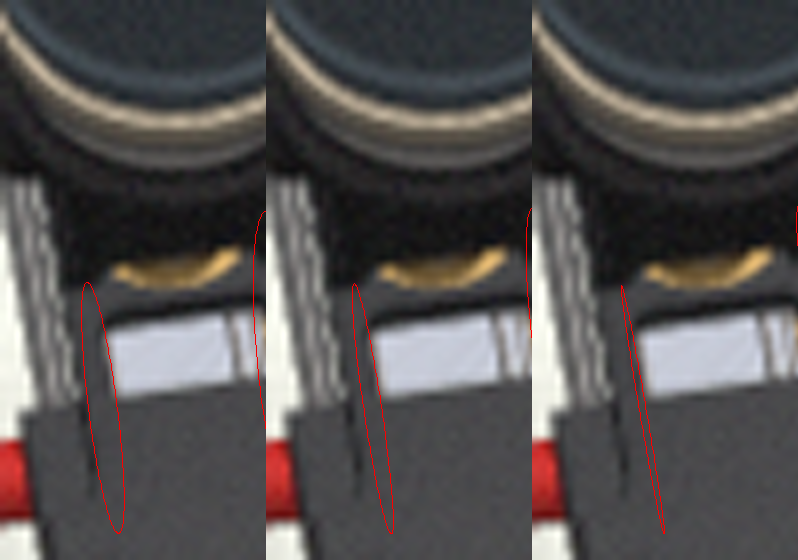

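```bash
python3 - <<'E'
from pov import *
c=load("scene"); st=read_state(); R=np.array(st["tcp_rot"]);p=np.array(st["position"])
V=[]
x0,y0,w,h=303,170,29,60; f=9
for pt,yo in((-.05,-.0005),(0.,-.0000),(.05,.0005)):
    im=np.clip(c["px"][y0:y0+h,x0:x0+w,::-1]*1.6,0,255).astype(np.uint8); im=cv2.resize(im,None,fx=f,fy=f,interpolation=2)
    for P in rings(R,p,pt,yo=yo): cv2.polylines(im,[((proj(c,P)-[x0,y0]+.5)*f-.5).round().astype(np.int32)],True,(0,0,255),1)
    V.append(im)
cv2.imwrite("pics/p7.png",np.hstack(V))
E
```

```text
(no output)
```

View pics/p7.png

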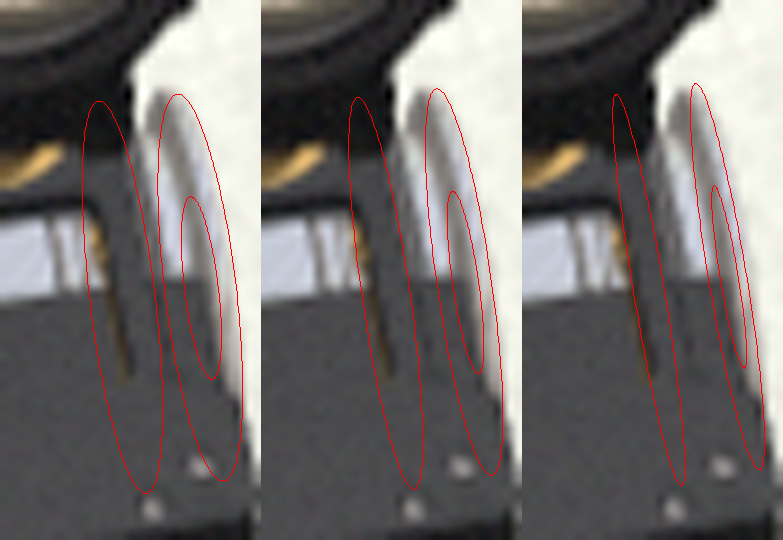

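```bash
python3 - <<'E'
from pov import *
from fit import cross
from scipy.optimize import least_squares
c=load("scene"); st=read_state(); R=np.array(st["tcp_rot"]);p=np.array(st["position"])
g=cv2.GaussianBlur(c["px"].astype(np.float32).mean(2),(0,0),.6)
rows=np.arange(184,211); e=[]
for r in rows: 
    a=318+int((r-180)*.25); e.append(cross(g[r],a,a+12,True))
e=np.array(e); print(dict(zip(rows.tolist(),e.round(2).tolist())))
def sil(q):
    pt,yo,dz=q; X=R[:,2];Y=R[:,1];Z=-R[:,0]; o=p-R[:,0]*.0199+Y*yo+Z*dz
    Y2=np.cos(pt)*Y+np.sin(pt)*Z; Z2=-np.sin(pt)*Y+np.cos(pt)*Z
    q2=np.vstack([proj(c,o+Y2*y+r*(np.outer(np.cos(th),X)+np.outer(np.sin(th),Z2))) for y,r in((.0465,.042),(.048,.0415))])
    h=cv2.convexHull(q2.astype(np.float32))[:,0].astype(float); out=[]
    for r in rows:
        xs=[a[0]+(r-a[1])*(b[0]-a[0])/(b[1]-a[1]) for a,b in zip(h,np.roll(h,-1,0)) if (a[1]-r)*(b[1]-r)<=0 and a[1]!=b[1]]
        out.append(max(xs) if xs else 0)
    return np.array(out)
for dz in(-.0015,-.001,-.0005,0,.0005):
    f=least_squares(lambda q:sil([q[0],q[1],dz])-e,[0.,0.],x_scale=[.02,.001],diff_step=1e-3,loss="soft_l1",f_scale=.2); print(dz,f.x.round(4),f.cost)
for pt in(-.05,0,.05): print(pt,(sil([pt,0,-.0005])-e).round(2))
E
```

```text
{184: 322.6600036621094, 185: 323.20001220703125, 186: 323.5299987792969, 187: 323.67999267578125, 188: 324.17999267578125, 189: 324.4700012207031, 190: 324.5899963378906, 191: 324.6400146484375, 192: 324.80999755859375, 193: 325.29998779296875, 194: 325.4700012207031, 195: 325.55999755859375, 196: 325.6300048828125, 197: 325.80999755859375, 198: 326.17999267578125, 199: 326.239990234375, 200: 326.2799987792969, 201: 326.29998779296875, 202: 326.3299865722656, 203: 326.3399963378906, 204: 326.3999938964844, 205: 326.6600036621094, 206: 326.8299865722656, 207: 326.8599853515625, 208: 326.94000244140625, 209: 327.3699951171875, 210: 327.69000244140625}
-0.0015 [ 0.    -0.003] 0.4307547729805047
-0.001 [-0.0497 -0.0045] 0.3518724393362167
-0.0005 [-0.0517 -0.0047] 0.33933030205322956
0 [-0.0014 -0.0032] 0.39654875871027073
0.0005 [-0.0563 -0.005 ] 0.319587223117891
-0.05 [2.59 2.42 2.42 2.56 2.35 2.31 2.43 2.61 2.66 2.37 2.4  2.48 2.59 2.57
 2.36 2.44 2.53 2.64 2.72 2.82 2.86 2.69 2.61 2.64 2.63 2.25 1.98]
0 [1.89 1.66 1.62 1.74 1.5  1.45 1.56 1.73 1.78 1.49 1.51 1.61 1.71 1.7
 1.51 1.6  1.71 1.84 1.94 2.06 2.12 1.98 1.92 1.99 2.01 1.66 1.43]
0.05 [1.06 0.8  0.73 0.82 0.57 0.51 0.61 0.77 0.82 0.52 0.55 0.66 0.77 0.77
 0.59 0.7  0.83 0.98 1.1  1.24 1.34 1.22 1.2  1.29 1.35 1.04 0.85]
```

```bash
sed -i 's/YO=0.0$/YO=-.003/' geo.py; python3 - <<'E'
from geo import *
prep(3); delta(ptarget(-.074),Rtool(yaw,roll))
E
```

```text
t 19.15 axis s 1.21 n 2.16  face y -96.34 mm F s 1.9 n -6.0 y -0.2 M s -0.18 n 0.02 y -0.56 open 0.672
t 19.15 pos [ 0.4543 -0.0152  0.0924] F [-0.  -0.5 -6.1] open 0.672
shift [0.0015, 0.0222, -0.0006] rot [-0.07, 0.12, 0.03] dist 0.022 ang 0.1
```

>>> play_rows:
  rows:
    - [[0.001,0.006,-0.0005,0,0,0,0.05],[0.0015,0.012,-0.0006,0,0,0,0.05],[0.0015,0.018,-0.0006,0,0.1,0,0.05],[0.0015,0.022,-0.0006,0,0.1,0,0.05],[0.0015,0.022,-0.0006,0,0.1,0,0.05],[0.0015,0.022,-0.0006,0,0.1,0,0.05],[0.0015,0.022,-0.0006,0,0.1,0,0.05]]

```text
time_s: 19.85
position: [0.4547, 0.0072, 0.0907]
tcp_rot: [[-0.284, 0.075, 0.956], [0.021, 0.997, -0.072], [-0.959, -0.001, -0.285]]
force: [-0.2, 0.6, -6.9]
opening: 0.67
```

```bash
python3 - <<'E'
from geo import *
prep(3); delta(ptarget(-.074),Rtool(yaw,roll))
V=[]
for nm,(x0,y0,w,h) in (("scene",(300,165,80,60)),("top",(220,250,80,60))):
    c=cam(nm); im=np.clip(c["px"][y0:y0+h,x0:x0+w,::-1]*1.6,0,255).astype(np.uint8); V.append(cv2.resize(im,None,fx=9 if nm=="scene" else 2,fy=9 if nm=="scene" else 2,interpolation=2))
cv2.imwrite("pics/q1.png",V[0]); cv2.imwrite("pics/q1t.png",V[1])
E
```

```text
t 19.95 axis s 0.31 n 0.06  face y -73.89 mm F s 1.4 n -6.2 y -0.3 M s -0.17 n -0.04 y -0.51 open 0.67
t 19.95 pos [0.4547 0.0071 0.0907] F [-0.1 -0.9 -6.5] open 0.67
shift [-0.0004, -0.0001, 0.0002] rot [-0.04, -0.03, 0.04] dist 0.0 ang 0.1
```

View pics/q1.png

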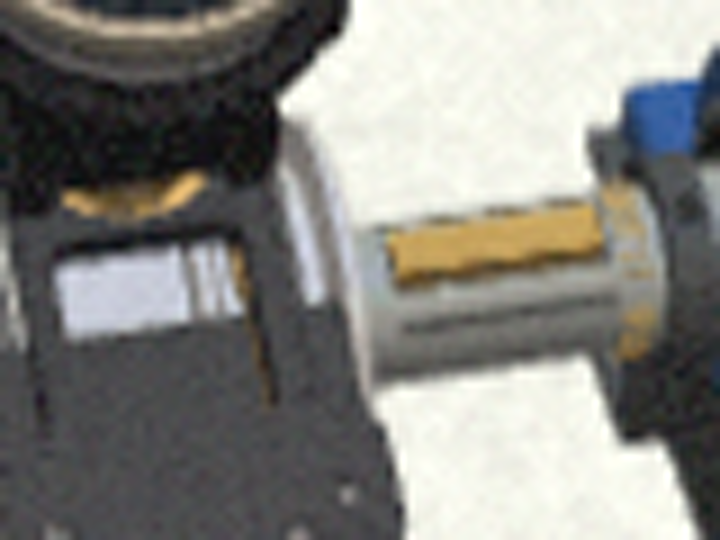

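>>> play_rows:
  rows:
    - [[-0.0004,0.0015,0.0002,0,0,0,0.05],[-0.0004,0.003,0.0002,0,0,0,0.05],[-0.0004,0.0045,0.0002,0,0,0,0.05],[-0.0004,0.006,0.0002,0,0,0,0.05],[-0.0004,0.006,0.0002,0,0,0,0.05],[-0.0004,0.006,0.0002,0,0,0,0.05]]

```text
time_s: 20.65
position: [0.4558, 0.0134, 0.091]
tcp_rot: [[-0.283, 0.075, 0.956], [0.021, 0.997, -0.072], [-0.959, -0.0, -0.284]]
force: [2.0, -0.3, -5.7]
opening: 0.67
```

```bash
python3 - <<'E'
from geo import *
prep(2)
E
```

```text
t 20.7 axis s 0.77 n 0.56  face y -67.54 mm F s 3.4 n -5.3 y 0.2 M s 0.01 n -0.11 y -0.73 open 0.667
```

>>> play_rows:
  rows:
    - [[0,0.001,0.0003,0,0,0,0.05],[0,0.002,0.0003,0,0,0,0.05],[0,0.003,0.0003,0,0,0,0.05],[0,0.004,0.0003,0,0,0,0.05],[0,0.004,0.0003,0,0,0,0.05]]

```text
time_s: 21.2
position: [0.4561, 0.0173, 0.0909]
tcp_rot: [[-0.284, 0.075, 0.956], [0.021, 0.997, -0.072], [-0.959, -0.001, -0.284]]
force: [0.9, -0.2, -6.5]
opening: 0.675
```

```bash
python3 - <<'E'
from geo import *
prep(2)
E
```

```text
t 21.25 axis s 0.84 n 0.47  face y -63.61 mm F s 2.8 n -5.8 y -0.0 M s -0.15 n -0.05 y -0.69 open 0.672
```

>>> play_rows:
  rows:
    - [[0,0.001,0.0002,0,0,0,0.05],[0,0.002,0.0002,0,0,0,0.05],[0,0.003,0.0002,0,0,0,0.05],[0,0.004,0.0002,0,0,0,0.05],[0,0.004,0.0002,0,0,0,0.05]]

```text
time_s: 21.75
position: [0.4565, 0.0214, 0.0909]
tcp_rot: [[-0.284, 0.075, 0.956], [0.021, 0.997, -0.072], [-0.959, -0.001, -0.285]]
force: [1.0, 0.3, -5.8]
opening: 0.665
```

```bash
python3 - <<'E'
from geo import *
prep(2)
c=load("scene")
V=[]
c=cam("scene"); x0,y0,w,h=300,165,80,60; im=np.clip(c["px"][y0:y0+h,x0:x0+w,::-1]*1.6,0,255).astype(np.uint8)
cv2.imwrite("pics/q2.png",cv2.resize(im,None,fx=9,fy=9,interpolation=2))
E
```

```text
t 21.8 axis s 0.92 n 0.42  face y -59.54 mm F s 2.0 n -5.4 y 0.5 M s -0.17 n -0.12 y -0.63 open 0.672
```

View pics/q2.png

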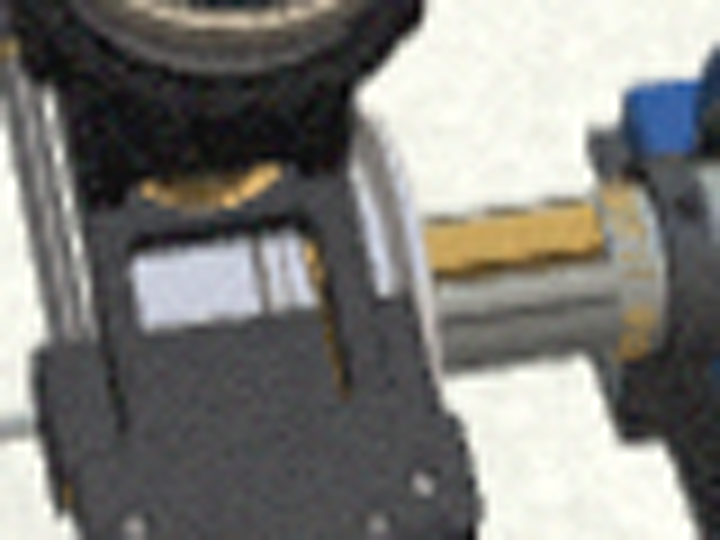

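>>> play_rows:
  rows:
    - [[0,0.0008,0,0,0,0,0.05],[0,0.0016,0,0,0,0,0.05],[0,0.0024,0,0,0,0,0.05],[0,0.0032,0,0,0,0,0.05],[0,0.004,0,0,0,0,0.05],[0,0.004,0,0,0,0,0.05]]

```text
time_s: 22.45
position: [0.4567, 0.0253, 0.0908]
tcp_rot: [[-0.284, 0.075, 0.956], [0.021, 0.997, -0.072], [-0.959, -0.001, -0.285]]
force: [0.2, -0.2, -6.2]
opening: 0.67
```

```bash
python3 - <<'E'
from geo import *
prep(2)
E
```

```text
t 22.5 axis s 0.89 n 0.40  face y -55.59 mm F s 1.9 n -6.0 y -0.1 M s -0.14 n -0.07 y -0.64 open 0.671
```

>>> play_rows:
  rows:
    - [[0,0.0008,0,0,0,0,0.05],[0,0.0016,0,0,0,0,0.05],[0,0.0024,0,0,0,0,0.05],[0,0.0032,0,0,0,0,0.05],[0,0.004,0,0,0,0,0.05],[0,0.005,0,0,0,0,0.05],[0,0.005,0,0,0,0,0.05]]

```text
time_s: 23.2
position: [0.4572, 0.0303, 0.0909]
tcp_rot: [[-0.284, 0.075, 0.956], [0.021, 0.997, -0.072], [-0.959, -0.001, -0.285]]
force: [0.4, 0.4, -6.2]
opening: 0.668
```

```bash
python3 - <<'E'
from geo import *
prep(2)
E
```

```text
t 23.25 axis s 0.96 n 0.43  face y -50.57 mm F s 1.6 n -5.6 y 0.6 M s -0.07 n -0.05 y -0.60 open 0.671
```

>>> play_rows:
  rows:
    - [[0,0.001,0,0,0,0,0.05],[0,0.002,0,0,0,0,0.05],[0,0.003,0,0,0,0,0.05],[0,0.004,0,0,0,0,0.05],[0,0.005,0,0,0,0,0.05],[0,0.006,0,0,0,0,0.05],[0,0.007,0,0,0,0,0.05],[0,0.007,0,0,0,0,0.05]]

```text
time_s: 24.05
position: [0.4577, 0.0373, 0.0908]
tcp_rot: [[-0.284, 0.075, 0.956], [0.021, 0.997, -0.072], [-0.959, -0.001, -0.285]]
force: [-0.0, -0.3, -6.4]
opening: 0.672
```

```bash
python3 - <<'E'
from geo import *
prep(2)
c=cam("scene"); x0,y0,w,h=300,165,80,60; im=np.clip(c["px"][y0:y0+h,x0:x0+w,::-1]*1.6,0,255).astype(np.uint8)
cv2.imwrite("pics/q3.png",cv2.resize(im,None,fx=9,fy=9,interpolation=2))
E
```

```text
t 24.1 axis s 0.96 n 0.42  face y -43.58 mm F s 1.9 n -6.1 y 0.2 M s -0.14 n -0.05 y -0.65 open 0.674
```

View pics/q3.png

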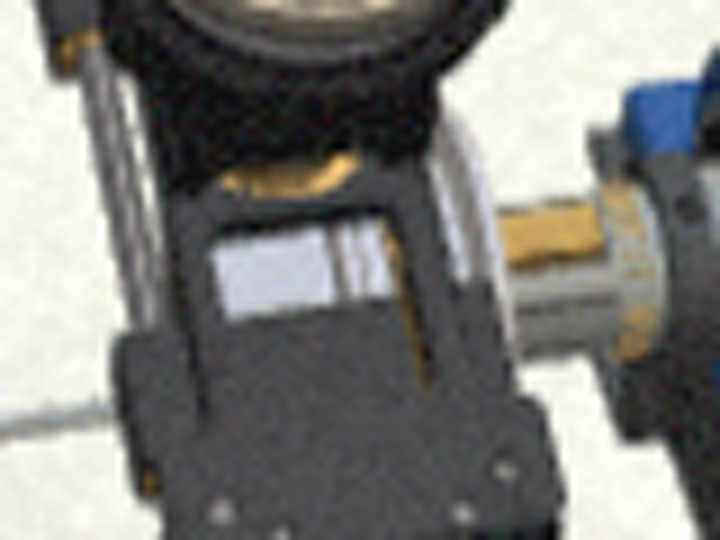

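>>> play_rows:
  rows:
    - [[0,0.0013,0,0,0,0,0.05],[0,0.0026,0,0,0,0,0.05],[0,0.0039,0,0,0,0,0.05],[0,0.0052,0,0,0,0,0.05],[0,0.0065,0,0,0,0,0.05],[0,0.0078,0,0,0,0,0.05],[0,0.009,0,0,0,0,0.05],[0,0.01,0,0,0,0,0.05],[0,0.011,0,0,0,0,0.05],[0,0.012,0,0,0,0,0.05]]

```text
time_s: 25.15
position: [0.4586, 0.0491, 0.0909]
tcp_rot: [[-0.284, 0.075, 0.956], [0.021, 0.997, -0.072], [-0.959, -0.001, -0.284]]
force: [0.8, -1.2, -6.7]
opening: 0.668
```

```bash
python3 - <<'E'
from geo import *
prep(2)
E
```

```text
t 25.2 axis s 0.99 n 0.43  face y -31.61 mm F s 2.5 n -5.9 y -0.1 M s -0.23 n -0.09 y -0.62 open 0.674
```

>>> play_rows:
  rows:
    - [[0,0.0013,0,0,0,0,0.05],[0,0.0026,0,0,0,0,0.05],[0,0.0039,0,0,0,0,0.05],[0,0.0052,0,0,0,0,0.05],[0,0.0065,0,0,0,0,0.05],[0,0.0078,0,0,0,0,0.05],[0,0.009,0,0,0,0,0.05],[0,0.01,0,0,0,0,0.05],[0,0.011,0,0,0,0,0.05],[0,0.012,0,0,0,0,0.05]]

```text
time_s: 26.2
position: [0.4596, 0.0611, 0.0909]
tcp_rot: [[-0.284, 0.075, 0.956], [0.021, 0.997, -0.072], [-0.959, -0.001, -0.284]]
force: [-0.2, -0.5, -6.4]
opening: 0.672
```

```bash
python3 - <<'E'
from geo import *
prep(2)
E
```

```text
t 26.25 axis s 1.00 n 0.43  face y -19.61 mm F s 1.9 n -6.1 y -0.2 M s -0.22 n -0.08 y -0.54 open 0.67
```

>>> play_rows:
  rows:
    - [[0,0.001,0,0,0,0,0.05],[0,0.002,0,0,0,0,0.05],[0,0.003,0,0,0,0,0.05],[0,0.004,0,0,0,0,0.05],[0,0.005,0,0,0,0,0.05],[0,0.006,0,0,0,0,0.05],[0,0.007,0,0,0,0,0.05],[0,0.008,0,0,0,0,0.05],[0,0.009,0,0,0,0,0.05],[0,0.01,0,0,0,0,0.05]]

```text
time_s: 27.25
position: [0.4606, 0.0704, 0.0909]
tcp_rot: [[-0.283, 0.075, 0.956], [0.019, 0.997, -0.072], [-0.959, -0.002, -0.284]]
force: [0.6, -5.1, -4.4]
opening: 0.673
```

```bash
python3 - <<'E'
from geo import *
prep(2)
c=cam("scene"); x0,y0,w,h=310,160,90,66; im=np.clip(c["px"][y0:y0+h,x0:x0+w,::-1]*1.6,0,255).astype(np.uint8)
cv2.imwrite("pics/q4.png",cv2.resize(im,None,fx=8,fy=8,interpolation=2))
E
```

```text
t 27.3 axis s 1.36 n 0.64  face y -10.34 mm F s 2.5 n -4.0 y -4.3 M s -0.63 n -0.09 y -0.63 open 0.671
```

View pics/q4.png

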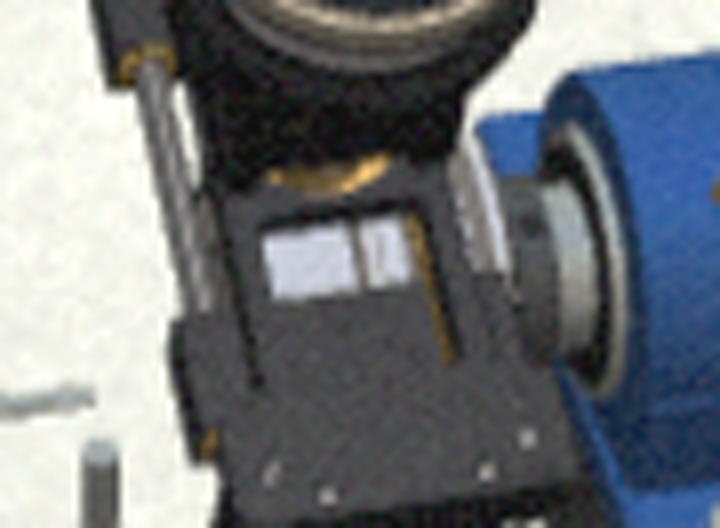

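>>> play_rows:
  rows:
    - [[0,0.0008,0,0,0,0,0.05],[0,0.0016,0,0,0,0,0.05],[0,0.0024,0,0,0,0,0.05],[0,0.0032,0,0,0,0,0.05],[0,0.004,0,0,0,0,0.05],[0,0.004,0,0,0,0,0.05]]

```text
time_s: 27.95
position: [0.4608, 0.0711, 0.091]
tcp_rot: [[-0.284, 0.071, 0.956], [0.013, 0.997, -0.07], [-0.959, -0.007, -0.284]]
force: [0.2, -15.3, -4.6]
opening: 0.673
```

```bash
python3 - <<'E'
from geo import *
prep(2)
E
```

```text
t 28.0 axis s 1.43 n 0.73  face y -9.58 mm F s 2.6 n -4.0 y -15.2 M s -2.35 n -0.06 y -0.61 open 0.672
```

>>> play_rows:
  rows:
    - [[0,0.0005,0,0,0,0,0.05],[0,0.001,0,0,0,0,0.05],[0,0.0015,0,0,0,0,0.05],[0,0.002,0,0,0,0,0.05]]

```text
time_s: 28.4
position: [0.4608, 0.0718, 0.091]
tcp_rot: [[-0.284, 0.07, 0.956], [0.011, 0.998, -0.07], [-0.959, -0.01, -0.284]]
force: [-0.6, -19.0, -4.4]
opening: 0.666
```

```bash
python3 - <<'E'
from geo import *
prep(2)
c=cam("scene"); x0,y0,w,h=310,160,90,66; im=np.clip(c["px"][y0:y0+h,x0:x0+w,::-1]*1.6,0,255).astype(np.uint8)
cv2.imwrite("pics/q5.png",cv2.resize(im,None,fx=8,fy=8,interpolation=2)); print(read_state()["tcp_rot"].round(4))
E
```

```text
t 28.45 axis s 1.42 n 0.75  face y -8.87 mm F s 2.2 n -4.0 y -18.6 M s -2.97 n -0.05 y -0.63 open 0.668
[[-0.2843  0.0699  0.9562]
 [ 0.0108  0.9975 -0.0697]
 [-0.9587 -0.0095 -0.2844]]
```

View pics/q5.png

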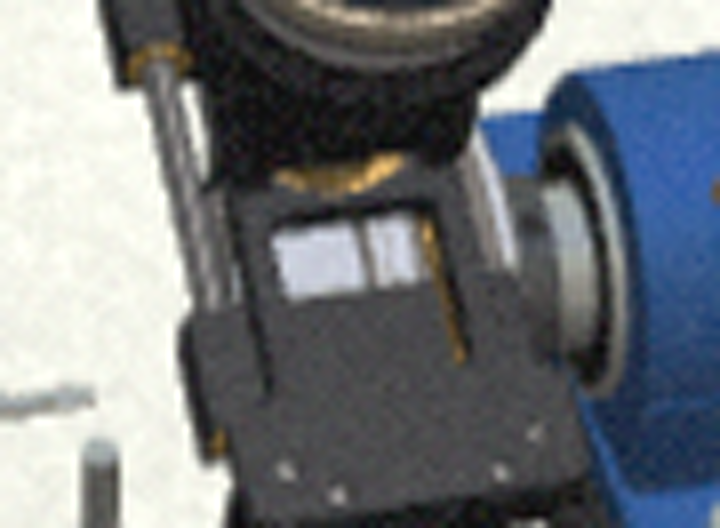

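```bash
python3 - <<'E'
from geo import *
c=load("scene"); x0,y0,w,h=352,160,50,60; f=10; th=np.linspace(0,2*np.pi,200)
V=[]
im0=np.clip(c["px"][y0:y0+h,x0:x0+w,::-1]*1.7,0,255).astype(np.uint8); im0=cv2.resize(im0,None,fx=f,fy=f,interpolation=2)
for s in(-.0095,-.005,-.0015):
    im=im0.copy()
    for ss,r,col in((s,.0415,(0,0,255)),(s-.0015,.042,(0,0,255)),(0,.024,(0,255,0))):
        P=Pa(ss-.0006)+r*(np.outer(np.cos(th),xd)+np.outer(np.sin(th),zd))
        cv2.polylines(im,[((proj(c,P)-[x0,y0]+.5)*f-.5).round().astype(np.int32)],True,col,1)
    V.append(im[:,:265])
cv2.imwrite("pics/q6.png",np.hstack(V))
E
```

```text
(no output)
```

View pics/q6.png

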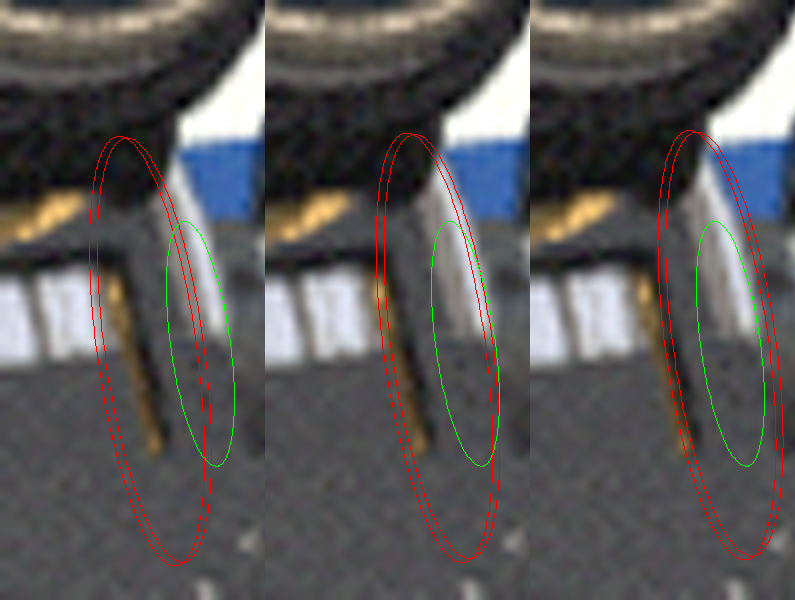

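>>> play_rows:
  rows:
    - [[0,0.0005,0,0,0,0,0.05],[0,0.001,0,0,0,0,0.05],[0,0.0015,0,0,0,0,0.05],[0,0.002,0,0,0,0,0.05],[0,0.0025,0,0,0,0,0.05]]

```text
time_s: 29.0
position: [0.4609, 0.0722, 0.091]
tcp_rot: [[-0.285, 0.068, 0.956], [0.006, 0.998, -0.069], [-0.958, -0.013, -0.285]]
force: [-0.4, -25.9, -4.3]
opening: 0.669
```

```bash
python3 - <<'E'
from geo import *
prep(2)
E
```

```text
t 29.05 axis s 1.46 n 0.72  face y -8.47 mm F s 2.2 n -3.7 y -25.2 M s -3.91 n -0.09 y -0.58 open 0.664
```

```bash
python3 - <<'E'
from geo import *
st=read_state(); delta(st["position"],Rtool(yaw,roll),st); print("tilt y-axis: s %.4f n %.4f"%(st["tcp_rot"][:,1]@sdir,st["tcp_rot"][:,1]@n))
c=cam("scene"); x0,y0,w,h=310,160,90,66; im=np.clip(c["px"][y0:y0+h,x0:x0+w,::-1]*1.6,0,255).astype(np.uint8)
cv2.imwrite("pics/q7.png",cv2.resize(im,None,fx=8,fy=8,interpolation=2))
E
```

```text
t 29.05 pos [0.4609 0.0723 0.091 ] F [ -1.3 -24.6  -4.1] open 0.664
shift [0.0, 0.0, 0.0] rot [0.19, -0.05, 0.85] dist 0.0 ang 0.9
tilt y-axis: s -0.0033 n -0.0148
```

View pics/q7.png

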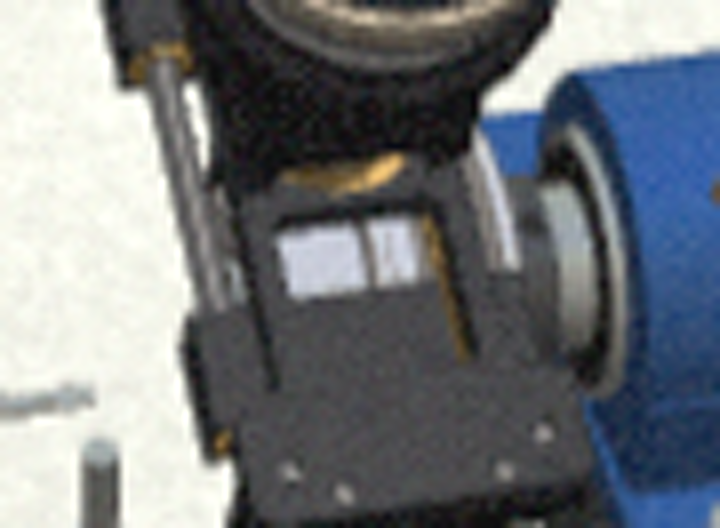

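>>> play_rows:
  rows:
    - [[0,0,0,0,0,0.5,0.05],[0,0,0,0,0,1.0,0.05],[0,0,0,0,0,1.0,0.05]]

```text
time_s: 29.4
position: [0.4608, 0.0729, 0.0908]
tcp_rot: [[-0.284, 0.074, 0.956], [0.026, 0.997, -0.069], [-0.959, 0.005, -0.285]]
force: [-1.3, -22.2, -6.1]
opening: 0.675
```

```bash
python3 - <<'E'
from geo import *
prep(2); st=read_state(); print("tilt y-axis: s %.4f n %.4f"%(st["tcp_rot"][:,1]@sdir,st["tcp_rot"][:,1]@n))
E
```

```text
t 29.45 axis s 1.42 n 0.48  face y -7.53 mm F s 1.6 n -5.9 y -16.8 M s -1.63 n -0.05 y -0.42 open 0.67
tilt y-axis: s -0.0021 n 0.0058
```

```bash
cat >> geo.py <<'E'
def prep2(k=3):
    P=[];F=[];M=[]
    for i in range(k):
        if i: capture("scene")
        st=read_state(); R=np.array(st["tcp_rot"]); P.append(np.array(st["position"])-R[:,0]*BACK);F.append(st["force"]);M.append(st["moment"])
    P=np.array(P);F=np.array(F);M=np.array(M); d=P.mean(0)-Pa(0)
    print("t",round(st["time_s"],2),"axis s %.2f n %.2f  face(yo=0) y %.2f mm"%(1e3*(d@sdir),1e3*(d@n),1e3*(d@yd+.048)),"F s %.1f n %.1f y %.1f"%tuple(F.mean(0)@v for v in(sdir,n,yd)),"M s %.2f n %.2f y %.2f"%tuple(M.mean(0)@v for v in(sdir,n,yd)),"pitch %.4f yaw %.4f"%(R[:,1]@n,-R[:,1]@sdir),"Fy",(F@yd).round(1))
E
python3 - <<'E'
from geo import *
prep2(3)
E
```

```text
t 29.55 axis s 1.54 n 0.41  face(yo=0) y -2.83 mm F s 2.2 n -6.9 y -10.7 M s -1.74 n -0.12 y -0.72 pitch 0.0119 yaw -0.0003 Fy [-11.4  -8.9 -11.8]
```

>>> play_rows:
  rows:
    - [[0,0.0005,0,0,0,0,0.05],[0,0.001,0,0,0,0,0.05],[0,0.0015,0,0,0,0,0.05],[0,0.0015,0,0,0,0,0.05]]

```text
time_s: 29.95
position: [0.4612, 0.0768, 0.0907]
tcp_rot: [[-0.283, 0.076, 0.956], [0.03, 0.997, -0.07], [-0.959, 0.009, -0.284]]
force: [-0.5, -15.3, -6.3]
opening: 0.669
```

```bash
python3 - <<'E'
from geo import *
prep2(3)
E
```

```text
t 30.05 axis s 1.52 n 0.40  face(yo=0) y -1.07 mm F s 2.6 n -6.0 y -14.8 M s -2.60 n -0.19 y -0.73 pitch 0.0088 yaw 0.0013 Fy [-15.3 -14.5 -14.6]
```

>>> play_rows:
  rows:
    - [[0,0.0005,0,0,0,0,0.05],[0,0.001,0,0,0,0,0.05],[0,0.0015,0,0,0,0,0.05],[0,0.0015,0,0,0,0,0.05]]

```text
time_s: 30.45
position: [0.4612, 0.0768, 0.0907]
tcp_rot: [[-0.283, 0.075, 0.956], [0.027, 0.997, -0.07], [-0.959, 0.006, -0.284]]
force: [-0.9, -19.6, -6.5]
opening: 0.671
```

```bash
python3 - <<'E'
from geo import *
prep2(3)
c=cam("scene"); x0,y0,w,h=310,160,90,66; im=np.clip(c["px"][y0:y0+h,x0:x0+w,::-1]*1.6,0,255).astype(np.uint8)
cv2.imwrite("pics/q8.png",cv2.resize(im,None,fx=8,fy=8,interpolation=2))
E
```

```text
t 30.55 axis s 1.51 n 0.40  face(yo=0) y -0.99 mm F s 2.8 n -6.0 y -19.4 M s -3.33 n -0.27 y -0.71 pitch 0.0060 yaw 0.0018 Fy [-19.6 -19.6 -19. ]
```

View pics/q8.png

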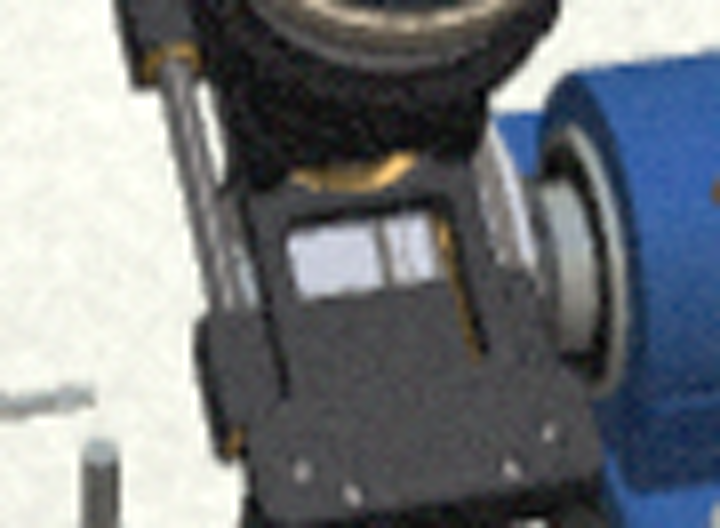

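>>> play_rows:
  rows:
    - [[0,0.0005,0,0,0,0.5,0.05],[0,0.001,0,0,0,1.0,0.05],[0,0.001,0,0,0,1.0,0.05],[0,0.001,0,0,0,1.0,0.05]]

```text
time_s: 31.0
position: [0.4612, 0.0772, 0.0905]
tcp_rot: [[-0.282, 0.079, 0.956], [0.043, 0.997, -0.07], [-0.958, 0.022, -0.285]]
force: [-1.0, -21.1, -7.4]
opening: 0.669
```

```bash
python3 - <<'E'
from geo import *
prep2(3)
c=load("scene"); x0,y0,w,h=352,160,50,60; f=10; th=np.linspace(0,2*np.pi,200)
V=[]
im0=np.clip(c["px"][y0:y0+h,x0:x0+w,::-1]*1.7,0,255).astype(np.uint8); im0=cv2.resize(im0,None,fx=f,fy=f,interpolation=2)
for s in(-.003,-.001,.001):
    im=im0.copy()
    for ss,r,col in((s,.0415,(0,0,255)),(s-.0015,.042,(0,0,255)),(0,.024,(0,255,0))):
        P=Pa(ss-.0006)+r*(np.outer(np.cos(th),xd)+np.outer(np.sin(th),zd))
        cv2.polylines(im,[((proj(c,P)-[x0,y0]+.5)*f-.5).round().astype(np.int32)],True,col,1)
    V.append(im[:,:265])
cv2.imwrite("pics/q9.png",np.hstack(V))
E
```

```text
t 31.1 axis s 1.52 n 0.22  face(yo=0) y -0.96 mm F s 2.6 n -6.4 y -21.0 M s -3.76 n -0.28 y -0.72 pitch 0.0221 yaw 0.0021 Fy [-21.1 -21.  -20.8]
```

View pics/q9.png

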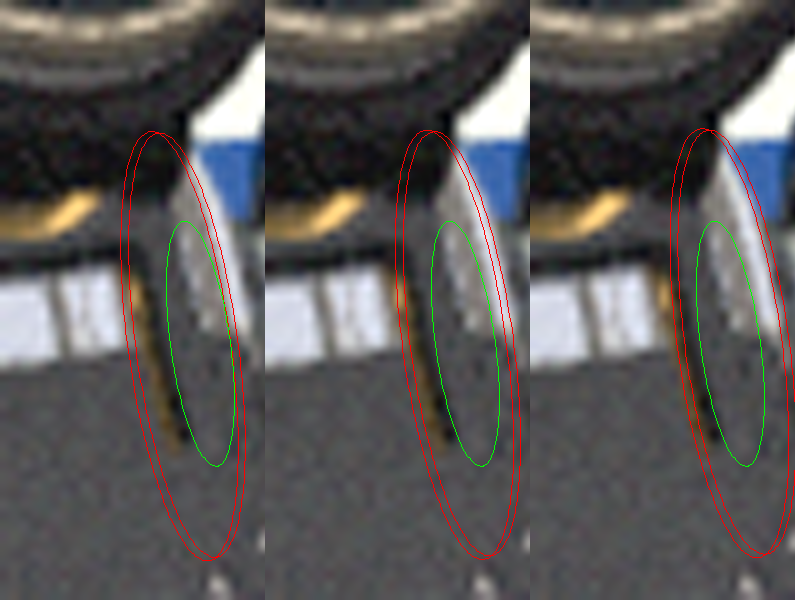

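>>> play_rows:
  rows:
    - [[0,0.0005,0,0,0,-0.5,0.05],[0,0.001,0,0,0,-1.0,0.05],[0,0.001,0,0,0,-1.0,0.05],[0,0.001,0,0,0,-1.0,0.05]]

```text
time_s: 31.5
position: [0.4612, 0.0769, 0.0907]
tcp_rot: [[-0.284, 0.073, 0.956], [0.023, 0.997, -0.069], [-0.959, 0.003, -0.285]]
force: [-1.6, -25.4, -6.9]
opening: 0.67
```

```bash
python3 - <<'E'
from geo import *
prep2(3)
E
```

```text
t 31.6 axis s 1.51 n 0.39  face(yo=0) y -0.89 mm F s 2.2 n -6.4 y -25.9 M s -4.28 n -0.34 y -0.72 pitch 0.0022 yaw 0.0024 Fy [-25.4 -26.4 -26. ]
```

>>> play_rows:
  rows:
    - [[0,-0.002,0,0,0,0,0.05],[0,-0.004,0,0,0,0,0.05],[0,-0.005,0,0,0,0,0.05],[0,-0.005,0,0,0,0,0.05]]

```text
time_s: 32.0
position: [0.4611, 0.0769, 0.0906]
tcp_rot: [[-0.282, 0.078, 0.956], [0.034, 0.997, -0.072], [-0.959, 0.012, -0.284]]
force: [0.7, -10.3, -6.9]
opening: 0.673
```

```bash
python3 - <<'E'
from geo import *
prep2(3)
E
```

```text
t 32.1 axis s 1.45 n 0.34  face(yo=0) y -1.09 mm F s 3.3 n -6.3 y -10.3 M s -1.82 n -0.17 y -0.77 pitch 0.0120 yaw 0.0004 Fy [-10.2  -9.9 -10.8]
```

>>> play_rows:
  rows:
    - [[0,-0.0015,0,0,0,0,0.05],[0,-0.003,0,0,0,0,0.05],[0,-0.003,0,0,0,0,0.05],[0,-0.003,0,0,0,0,0.065],[0,-0.003,0,0,0,0,0.075],[0,-0.003,0,0,0,0,0.085],[0,-0.003,0,0,0,0,0.085],[0,-0.003,0,0,0,0,0.085],[0,-0.003,0,0,0,0,0.085]]

```text
time_s: 33.0
position: [0.4606, 0.0766, 0.0909]
tcp_rot: [[-0.283, 0.08, 0.956], [0.038, 0.997, -0.072], [-0.958, 0.016, -0.285]]
force: [-1.6, 0.1, -0.3]
opening: 0.972
```

```bash
python3 - <<'E'
from geo import *
prep2(3); print(read_state()["opening"])
E
```

```text
t 33.1 axis s 0.91 n 0.43  face(yo=0) y -1.55 mm F s -0.6 n 0.0 y -0.3 M s 0.00 n 0.00 y -0.27 pitch 0.0169 yaw -0.0005 Fy [ 0.   0.  -0.9]
0.9762637422577677
```

Released with no residual force. I'll withdraw along the approach direction, then well clear so both cameras can see.

>>> play_rows:
  rows:
    - [[-0.01,0,0,0,0,0,0.085],[-0.03,0,0,0,0,0,0.085],[-0.06,0,0,0,0,0,0.085],[-0.1,0,0,0,0,0,0.085],[-0.13,-0.01,0,0,0,0,0.085],[-0.13,-0.06,0,0,0,0,0.085],[-0.13,-0.11,0,0,0,0,0.085],[-0.13,-0.16,0,0,0,0,0.085],[-0.13,-0.21,0,0,0,0,0.085],[-0.13,-0.26,0,0,0,0,0.085],[-0.13,-0.31,0,0,0,0,0.085],[-0.13,-0.36,0,0,0,0,0.085]]

```text
time_s: 34.3
position: [0.4681, -0.2893, 0.2104]
tcp_rot: [[-0.282, 0.081, 0.956], [0.038, 0.997, -0.073], [-0.959, 0.016, -0.284]]
force: [1.3, 0.3, -0.1]
opening: 0.974
```

```bash
python3 - <<'E'
from geo import *
V=[]
for nm,(x0,y0,w,h) in (("scene",(325,155,85,70)),("top",(190,240,85,70))):
    c=cam(nm); s=c["px"].astype(float)
    for i in range(4): s+=capture(nm)["pixels"]
    c["px"]=s/5; np.savez(nm+"_avg3.npz",**c)
    im=np.clip(c["px"][y0:y0+h,x0:x0+w,::-1]*1.6,0,255).astype(np.uint8); V.append(cv2.resize(im,None,fx=4.7,fy=4.7*1.2,interpolation=2))
cv2.imwrite("pics/r1.png",np.hstack(V)); print(read_state()["position"],read_state()["time_s"])
E
```

```text
[ 0.46879927 -0.28583032  0.20990537] 34.8
```

View pics/r1.png

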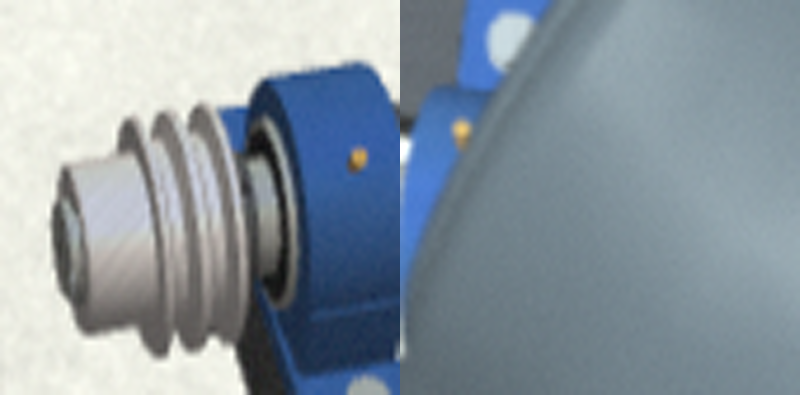

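```bash
python3 - <<'E'
from geo import *
R0=np.array([[-4.45762598e-04,9.30199073e-01,3.67055153e-01],[2.05599289e-03,3.67055266e-01,-9.30196863e-01],[-9.99997787e-01,3.40015816e-04,-2.07610219e-03]])
delta([.229,-.581,.26],R0)
E
```

```text
t 34.8 pos [ 0.4688 -0.2858  0.2099] F [-0.7 -0.4  0.1] open 0.976
shift [0.0086, -0.3121, -0.2228] rot [63.64, -15.2, 8.49] dist 0.384 ang 66.0
```

>>> play_rows:
  rows:
    - [[0.0,-0.035,-0.025,8,-1.9,1.06,0.085],[0.0,-0.07,-0.05,16,-3.8,2.1,0.085],[0.0,-0.105,-0.075,24,-5.7,3.2,0.085],[0.0,-0.14,-0.1,32,-7.6,4.2,0.085],[0.0,-0.175,-0.125,40,-9.5,5.3,0.085],[0.0,-0.21,-0.15,48,-11.4,6.4,0.085],[0.0,-0.25,-0.18,56,-13.3,7.4,0.085],[0.005,-0.28,-0.2,63.6,-15.2,8.5,0.085],[0.0086,-0.312,-0.223,63.6,-15.2,8.5,0.085],[0.0086,-0.312,-0.223,63.6,-15.2,8.5,0.085]]

```text
time_s: 35.8
position: [0.2249, -0.5856, 0.2605]
tcp_rot: [[-0.001, 0.932, 0.362], [-0.002, 0.362, -0.932], [-1.0, -0.002, 0.002]]
force: [-0.3, -0.2, 0.5]
opening: 0.977
```

```bash
python3 - <<'E'
from geo import *
V=[]
for nm,(x0,y0,w,h) in (("scene",(325,155,85,70)),("top",(190,245,85,70))):
    c=cam(nm); s=c["px"].astype(float)
    if nm=="top": cv2.imwrite("pics/full_top.png",c["px"][:,:,::-1])
    for i in range(4): s+=capture(nm)["pixels"]
    c["px"]=s/5; np.savez(nm+"_avg3.npz",**c)
    im=np.clip(c["px"][y0:y0+h,x0:x0+w,::-1]*1.6,0,255).astype(np.uint8); V.append(cv2.resize(im,None,fx=9.4,fy=9.4,interpolation=2))
cv2.imwrite("pics/r2s.png",V[0]);cv2.imwrite("pics/r2t.png",V[1]); print(read_state()["position"],read_state()["time_s"])
E
```

```text
[ 0.2287464  -0.58114624  0.25991432] 36.3
```

View pics/r2s.png

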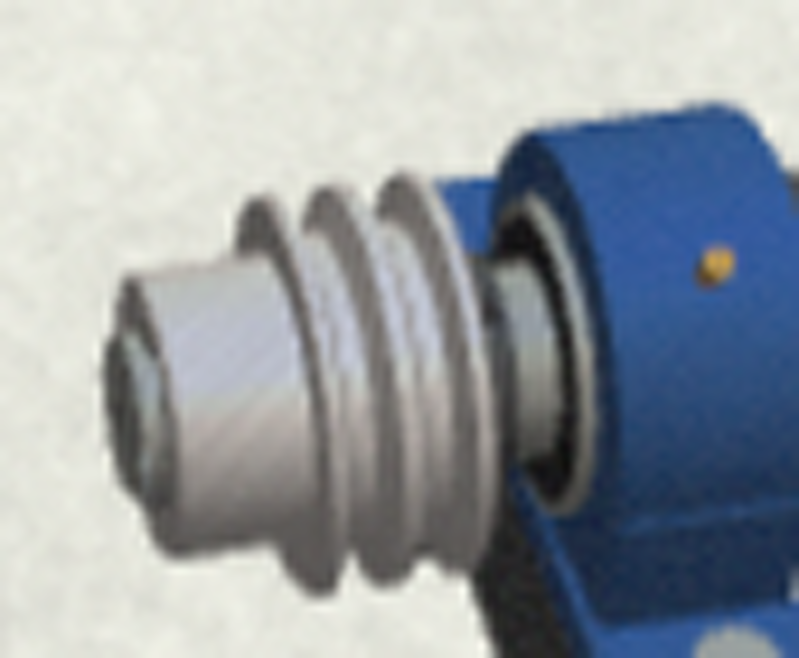

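View pics/r2t.png

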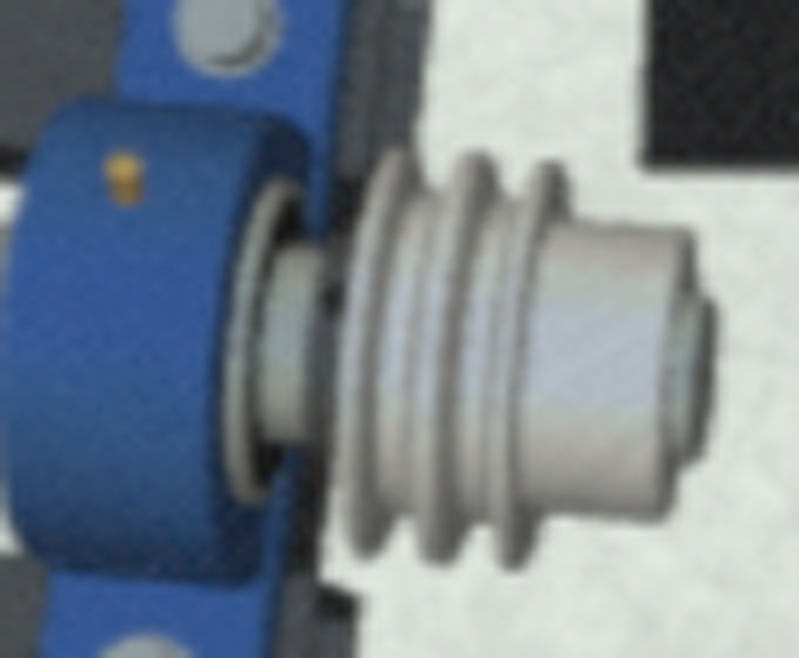

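```bash
python3 - <<'E'
from pulfit import *
for nm,send in(("top",-.0519),("scene",-.0535)):
    c=load(nm+"_avg3"); G=gradmag(c)
    base=np.array([.4678,.11]); yw0=-.075
    def q_of(u):
        yw=u[2]; yd=np.array([.0749,.9972]);xd=np.array([.9972,-.0749]); o=base+yd*u[0]+xd*u[1]; return [o[0],o[1],yw]
    def cost(u):
        o=outline(c,q_of(u),.110); v=map_coordinates(G,[o[:,1],o[:,0]],order=1); return -np.minimum(v,25).mean()+ (u[1]/.002)**2*.3
    best=None
    for s0 in(-.036,-.033,-.030):
        for y0 in(-.09,-.06):
            x=np.array([s0,0,y0]); f=minimize(cost,x,method="Nelder-Mead",options=dict(initial_simplex=x+np.array([[0,0,0],[.002,0,0],[0,.001,0],[0,0,.03]])))
            if best is None or f.fun<best.fun: best=f
    u=best.x; print(nm,"origin s' %.2f lateral %.2f yaw %.4f"%(u[0]*1e3,u[1]*1e3,u[2]),best.fun,"face vs collar mm %.2f"%((u[0]+.048-(send+.068))*1e3))
    x0,y0,w,h=(190,245,85,70) if nm=="top" else (325,155,85,70); f=9
    im=np.clip(c["px"][y0:y0+h,x0:x0+w,::-1]*1.6,0,255).astype(np.uint8); im=cv2.resize(im,None,fx=f,fy=f,interpolation=2)
    for p in outline(c,q_of(u),.110): cv2.circle(im,tuple(int(v) for v in((p-[x0,y0]+.5)*f-.5)),1,(0,0,255),-1)
    P=lambda s,r:np.array([.4678,.11,.110])+np.array([.0749,.9972,0])*s+r*(np.outer(np.cos(th),[.9972,-.0749,0])+np.outer(np.sin(th),[0,0,1]))
    for s,r in((send,.016),(send+.068,.024)):
        cv2.polylines(im,[((proj(c,P(s,r))-[x0,y0]+.5)*f-.5).round().astype(np.int32)],True,(0,255,0),1)
    cv2.imwrite(f"pics/r3{nm}.png",im)
E
```

```text
top origin s' -31.64 lateral 0.30 yaw -0.0861 -23.274508542923257 face vs collar mm 0.26
scene origin s' -34.27 lateral 0.79 yaw -0.0551 -23.89006714779785 face vs collar mm -0.77
```

View pics/r3top.png

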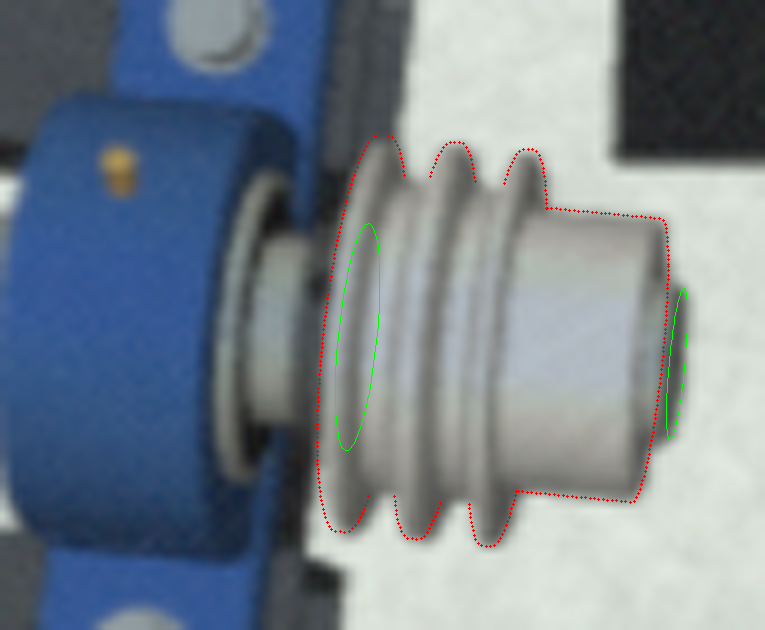

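View pics/r3scene.png

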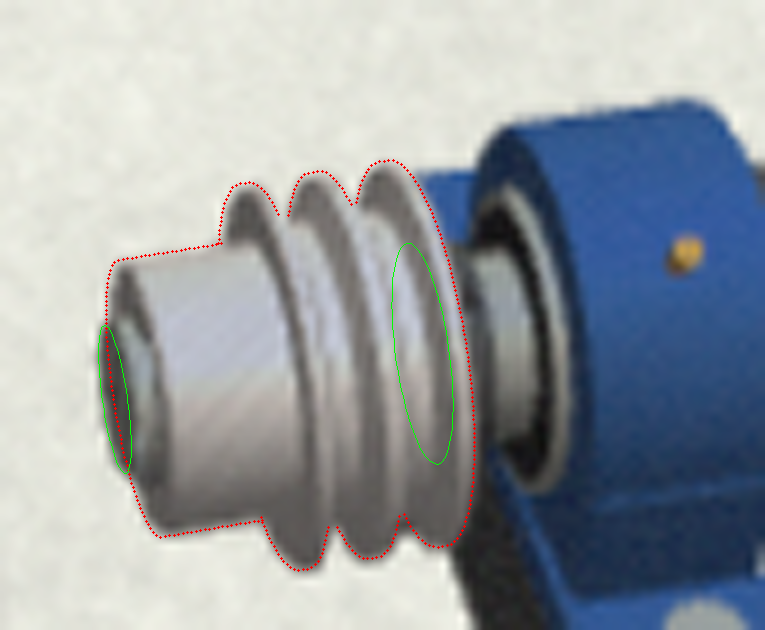

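```bash
python3 - <<'E'
from h import *
for n in("scene","top"):
    a=load(n+"_avg")["px"].astype(np.float32).mean(2);b=load(n+"_avg3")["px"].astype(np.float32).mean(2)
    d=(cv2.GaussianBlur(abs(a-b),(0,0),1.5)>12).astype(np.uint8); k,l,st,ce=cv2.connectedComponentsWithStats(d)
    print(n,[(st[i,:4].tolist(),int(st[i,4])) for i in range(1,k) if st[i,4]>15])
E
```

```text
scene [([215, 0, 16, 22], 133), ([309, 0, 7, 20], 61), ([0, 90, 3, 7], 17), ([336, 172, 43, 48], 1543), ([163, 243, 42, 51], 1421), ([339, 308, 24, 19], 227)]
top [([276, 193, 23, 13], 179), ([402, 230, 39, 44], 1058), ([224, 260, 42, 47], 1539), ([585, 387, 55, 13], 431), ([311, 392, 238, 11], 1543), ([556, 394, 16, 9], 93), ([584, 405, 6, 4], 21), ([610, 407, 10, 7], 52), ([457, 409, 5, 5], 19), ([512, 409, 29, 14], 142), ([595, 417, 45, 8], 317), ([430, 424, 126, 9], 476), ([253, 452, 176, 28], 1836)]
```

```bash
python3 - <<'E'
from rig import *
print(hand_in()); print(read_state()["time_s"])
E
```

```text
the job is handed in; nothing more can be done
None
the job is handed in; nothing more can be done
```

The job is handed in. By every check I could make, the key is bedded and the pulley is home and released, at about 36 s of the 72 s allowed. `hand_in` gave no verdict.

- **Key:** I took the 45 mm brass key off the mat; the two longer ones lie on the bench. The shaft was turned about 16° towards +x, so I lowered the key into the slot tilted to match. A press with shut fingers met a rigid stop at 11 N. That stop was about 0.9 mm higher than predicted. I put that down to the offset between camera and robot readings, because the scene picture showed the key on the floor.
- **Pulley:** I gripped it by the hub flats and slid it on with almost no resistance until the spring ring. There it jammed at about 25 N, because the gripper had tipped slightly and cocked the pulley. Correcting the tilt by 1° freed it, and it then slid at 11–15 N to a firm stop. I raised the push to 26 N and varied the tilt without further movement, then unloaded it, opened the fingers and moved clear.
- **Final camera check:** The face-to-collar gap came out as +0.3 mm (top) and −0.8 mm (scene), accurate to about 1 mm. That agrees with the firm stop, but the cameras alone do not prove it is within 1.5 mm.
- **Bystanders:** Comparing the pictures before and after, only the key, pulley, shaft end and arm had changed.

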